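# Load the cartridge-rebuild kit drawer, tall bottles last

## Robot

A 6-joint arm with a two-finger parallel gripper is mounted at the origin on the work surface. World frame = base frame: x ahead of the robot, y to its left, z up, the work surface at z = 0. Lengths are in m, angles in degrees, forces in N, time in s.
With the tool pointing down it reaches from about 0.35 to 0.875 m from the base axis. Payload 4.2 kg.
Tool frame: the origin (TCP) lies where the fingers leave the gripper's body, on its centre line; the fingertips stand 70 mm ahead of it and the grasp point (between the pads) lies 51 mm ahead of it; z points along the fingers, y is the direction in which the jaws open and shut (so a half turn about z gives the same grasp; the last joint's range is limited). The gripper opens to 87 mm and grips with 3 to 60 N. Pads are 19 mm wide; open, the fingers measure 117 mm over their backs; the gripper's body (75 mm by 190 mm) begins 51 mm behind the grasp point.
Start: joints at [87.181, 22.042, 0.453, 0, -68.411, -14.817], TCP at [0.189, 0.596, 0.292] pointing down, gripper open.
Joint ranges: [-179.83, 179.83], [-69.29, 118.12], [-61.27, 80.66], [-181.25, 117.63], [-171.15, -9.14], [-177.46, 177.46]. Speed limits (degrees/s): [159.86, 159.86, 180, 180, 180, 180].

## Interface

Orientations are given as a 3x3 rotation matrix whose columns are the frame's x, y, z axes.
In Python, from station import sense, capture, camera_model, finish_job gives the robot as it stands.
- The arm moves only by the shell command python3 -m inch 'ROWS'. ROWS is JSON, a list of rows, each an object with "hand": the closure, from 0 (fully open) to 1 (shut); "slide": the shift along the world's x, y, z in cm, a list of three; "yaw": the turn about the world's z in rad. A call has 1 to 10 rows; each row is the pose to reach, as a shift and turn from the pose commanded when the call began; what a row does not reach only later rows make up. A row lasts 1/8 s, in which the tool goes at most 62.5 mm and 10.7 degrees, less where a joint would pass 70% of its speed; a pose out of reach is approached as far as the arm can. A call with a gripper value outside its range is refused whole. The fingers move at their own pace and stop on an object; the grip force is fixed at half the most. Time passes only in rows, so rows that repeat a pose let the fingers close. It gives the time, the measured TCP pose, the force and the opening at its end, in the units of the state.
- sense(): the state, without advancing time (a new reading comes with each control period).
- capture(name): name is "scene" or "top" or "wrist"; returns the picture (384x512x3 uint8, blue, green, red); there is no depth.
- camera_model(name): a dict with "mtx" (3x3 intrinsics, pixels), "xyz" and "orientation" of the camera in the world; the wrist camera has in their place "tool_from_camera" (4x4, takes a point from camera to tool coordinates, whose origin is the TCP and whose axes are the flange's). Camera axes: x right, y up, looking along -z (the intrinsics and any distortion apply to the point x, -y, -z); pixel columns grow to the right and rows downward; lengths in m; the calibration is good to about 2 mm. A picture is of the moment at which its call begins: read the wrist's pose just before it. camera_model takes no time and is no camera call.
- finish_job(): hands the job in, once; it reports no verdict.
The state is a dict: "time_s": time; "joints": joint angles; "joint_velocities": joint speeds; "effort": joint torques, N m; "tcp_pos": TCP position; "ee_rot": TCP orientation; "wrist_force": force on the tool from outside, world axes, zero at the start; "moment": the same for the moment, N m; "gripper_width": opening from 0.0 (shut) to 1.0 (fully open).
Only numpy, scipy, OpenCV 4.12 (cv2) and the standard library are available. Lean on these libraries where they do the work, as an engineer would, in place of code of your own. Each camera call takes 0.05 s, during which the arm holds its last target. There are 200 camera calls.

## Task

Pull the kit drawer all the way out to its stop, and leave it out. Load it low parts first, so that nothing stands in the way of a later reach: lay the two rollers in the two long slots across its front, then stand every gear housing upright in a small bay of the back row (one each), and only after that stand every toner bottle upright in a large bay (one each). Do not disturb the jar, the brush or the screwdriver; if a part gets knocked out of place, put it right.

Things in the scene. Friction and masses are not known exactly. Their poses are not given: they have to be found in the camera images.
- drawer (a joint): how far the kit drawer is pulled out of its low grey desk unit, m: 0 shut, 0.208 at its stop. It slides towards the robot along the -x axis of tray, against about 3 N of friction, and stays where it is left. It starts shut or up to 25 mm out. The unit is fixed, 336 mm wide, 235 mm deep, 88 mm high.
- handle (a point): middle of the drawer's steel bar handle: a level bar 10 mm thick and 100 mm long, along the y axis of this point, 35 mm in front of the drawer's front panel and 55 mm above the table, with free space between bar and panel (30 mm). Axes as tray.
- roller0: grey roller, 18 mm thick, along its own y axis; square 24 mm black blocks (16 long) on its ends at y +-110 mm, stub ends 264 mm over all, 120 g. Origin mid-axis, 12 mm above what it lies on (a 2 mm mat). Slots (either one): along y of tray at x 34 and 82 mm, the roller centred on y 0; end ribs 14 high at |y| 95 to 153 leave gaps 32 wide for the blocks; no rib between.
- roller1: the second roller, same as roller0.
- tray (a point): point on the kit drawer's inner floor (17 mm above the table), middle of the edge where the floor meets the front panel; moves with the drawer. x into the unit, away from the handle; y left seen from the handle; z up. In this frame, mm: inside x 0 to 189, y -153 to 153; front panel 12 thick, 57 high above the floor; side walls 35 high; ribs 15 high at x 118 to 121 and at the back.
- housing0: black gear housing: block 42 x 42, 44 mm high, a 16 mm stub 8 mm high on top, 60 to 130 g. Origin under its centre, z up. May be absent. Small bays (any housing in any): centres in tray x 155, y -126, 0, 126 mm, each 68 long in x, 54 wide in y, between ribs 15 high, 3 thick; end bays have the side wall outside.
- housing1: black gear housing: block 42 x 42, 44 mm high, a 16 mm stub 8 mm high on top, 60 to 130 g. Origin under its centre, z up. May be absent. Small bays (any housing in any): centres in tray x 155, y -126, 0, 126 mm, each 68 long in x, 54 wide in y, between ribs 15 high, 3 thick; end bays have the side wall outside.
- housing2: black gear housing: block 42 x 42, 44 mm high, a 16 mm stub 8 mm high on top, 60 to 130 g. Origin under its centre, z up. May be absent. Small bays (any housing in any): centres in tray x 155, y -126, 0, 126 mm, each 68 long in x, 54 wide in y, between ribs 15 high, 3 thick; end bays have the side wall outside.
- bottle0: pale blue toner bottle, 56 mm across, 168 tall: straight to 118 mm, shoulder to 130, then a fixed grey cap 34 across, 38 high, to lift it by; 280 g. Origin under its centre, z up. May be absent. Large bays (any bottle in either): centres in tray x 155, y -63, 63 mm, 68 long in x, 66 wide in y, between ribs 15 high.
- bottle1: pale blue toner bottle, 56 mm across, 168 tall: straight to 118 mm, shoulder to 130, then a fixed grey cap 34 across, 38 high, to lift it by; 280 g. Origin under its centre, z up. May be absent. Large bays (any bottle in either): centres in tray x 155, y -63, 63 mm, 68 long in x, 66 wide in y, between ribs 15 high.
- brush: bystander: cleaning brush lying on the table beyond the rollers. Origin on its underside.
- jar: bystander: amber jar with a black lid, 68 mm across, 90 mm high, on the table between the drawer unit and the brush. Origin under its centre.
- screwdriver: bystander: screwdriver lying on the table beyond the housings. Origin on its underside.
There are look-alikes about, which are no part of the job. Leave any red look-alike of the housing0 alone.

How it is judged (in metres and radians):
On the way, in this order (a step that is already met when the one before it is completed fails the run):
1. the drawer is pulled out to its stop, still empty (value of joint drawer above 0.198 m and horizontal distance between each of roller0, roller1 and tray above 0.14 m and horizontal distance between each of housing0, housing1, housing2, bottle0, bottle1 and tray above 0.22 m), for 0.2 s.
2. both rollers lie in the long slots, with no housing or bottle in the drawer yet (value of joint drawer above 0.198 m and ((x of roller0 in the frame of tray between 0.024 and 0.044 m and y of roller0 in the frame of tray between -0.04 and 0.04 m) or (x of roller0 in the frame of tray between 0.072 and 0.092 m and y of roller0 in the frame of tray between -0.04 and 0.04 m)) and z of roller0 in the frame of tray between 0.006 and 0.018 m and angle between the y axis of each of roller0, roller1 and the y axis of tray, either way round below 0.1 rad and linear speed of each of roller0, roller1 below 0.03 m/s and ((x of roller1 in the frame of tray between 0.024 and 0.044 m and y of roller1 in the frame of tray between -0.04 and 0.04 m) or (x of roller1 in the frame of tray between 0.072 and 0.092 m and y of roller1 in the frame of tray between -0.04 and 0.04 m)) and z of roller1 in the frame of tray between 0.006 and 0.018 m and horizontal distance between each of housing0, housing1, housing2, bottle0, bottle1 and tray above 0.22 m), for 0.2 s.
3. every housing stands in a small bay, with no bottle in the drawer yet (value of joint drawer above 0.198 m and ((x of housing0 in the frame of tray between 0.137 and 0.173 m and y of housing0 in the frame of tray between -0.137 and -0.115 m) or (x of housing0 in the frame of tray between 0.137 and 0.173 m and y of housing0 in the frame of tray between -0.011 and 0.011 m) or (x of housing0 in the frame of tray between 0.137 and 0.173 m and y of housing0 in the frame of tray between 0.115 and 0.137 m)) and z of housing0 in the frame of tray between -0.006 and 0.006 m and angle between each of housing0, housing1, housing2's own z axis and vertical below 0.1 rad and linear speed of each of housing0, housing1, housing2 below 0.03 m/s and ((x of housing1 in the frame of tray between 0.137 and 0.173 m and y of housing1 in the frame of tray between -0.137 and -0.115 m) or (x of housing1 in the frame of tray between 0.137 and 0.173 m and y of housing1 in the frame of tray between -0.011 and 0.011 m) or (x of housing1 in the frame of tray between 0.137 and 0.173 m and y of housing1 in the frame of tray between 0.115 and 0.137 m)) and z of housing1 in the frame of tray between -0.006 and 0.006 m and ((x of housing2 in the frame of tray between 0.137 and 0.173 m and y of housing2 in the frame of tray between -0.137 and -0.115 m) or (x of housing2 in the frame of tray between 0.137 and 0.173 m and y of housing2 in the frame of tray between -0.011 and 0.011 m) or (x of housing2 in the frame of tray between 0.137 and 0.173 m and y of housing2 in the frame of tray between 0.115 and 0.137 m)) and z of housing2 in the frame of tray between -0.006 and 0.006 m and horizontal distance between each of bottle0, bottle1 and tray above 0.22 m), for 0.2 s.
4. every bottle stands in a large bay (value of joint drawer above 0.198 m and ((x of bottle0 in the frame of tray between 0.141 and 0.169 m and y of bottle0 in the frame of tray between -0.076 and -0.05 m) or (x of bottle0 in the frame of tray between 0.141 and 0.169 m and y of bottle0 in the frame of tray between 0.05 and 0.076 m)) and z of bottle0 in the frame of tray between -0.006 and 0.006 m and angle between each of bottle0, bottle1's own z axis and vertical below 0.1 rad and linear speed of each of bottle0, bottle1 below 0.03 m/s and ((x of bottle1 in the frame of tray between 0.141 and 0.169 m and y of bottle1 in the frame of tray between -0.076 and -0.05 m) or (x of bottle1 in the frame of tray between 0.141 and 0.169 m and y of bottle1 in the frame of tray between 0.05 and 0.076 m)) and z of bottle1 in the frame of tray between -0.006 and 0.006 m), for 0.2 s.
At the end, for the whole second after the job is handed in: The drawer is within 10 mm of its stop; each roller lies flat in a long slot (within 10 mm across and 40 mm along it, 0.1 rad); every housing and bottle present stands upright (within 0.1 rad) on the floor of a small or a large bay; all at rest and released (all of step 4 and ((x of roller0 in the frame of tray between 0.024 and 0.044 m and y of roller0 in the frame of tray between -0.04 and 0.04 m) or (x of roller0 in the frame of tray between 0.072 and 0.092 m and y of roller0 in the frame of tray between -0.04 and 0.04 m)) and z of roller0 in the frame of tray between 0.006 and 0.018 m and angle between the y axis of each of roller0, roller1 and the y axis of tray, either way round below 0.1 rad and linear speed of each of roller0, roller1, housing0, housing1, housing2 below 0.03 m/s and ((x of roller1 in the frame of tray between 0.024 and 0.044 m and y of roller1 in the frame of tray between -0.04 and 0.04 m) or (x of roller1 in the frame of tray between 0.072 and 0.092 m and y of roller1 in the frame of tray between -0.04 and 0.04 m)) and z of roller1 in the frame of tray between 0.006 and 0.018 m and ((x of housing0 in the frame of tray between 0.137 and 0.173 m and y of housing0 in the frame of tray between -0.137 and -0.115 m) or (x of housing0 in the frame of tray between 0.137 and 0.173 m and y of housing0 in the frame of tray between -0.011 and 0.011 m) or (x of housing0 in the frame of tray between 0.137 and 0.173 m and y of housing0 in the frame of tray between 0.115 and 0.137 m)) and z of housing0 in the frame of tray between -0.006 and 0.006 m and angle between each of housing0, housing1, housing2's own z axis and vertical below 0.1 rad and ((x of housing1 in the frame of tray between 0.137 and 0.173 m and y of housing1 in the frame of tray between -0.137 and -0.115 m) or (x of housing1 in the frame of tray between 0.137 and 0.173 m and y of housing1 in the frame of tray between -0.011 and 0.011 m) or (x of housing1 in the frame of tray between 0.137 and 0.173 m and y of housing1 in the frame of tray between 0.115 and 0.137 m)) and z of housing1 in the frame of tray between -0.006 and 0.006 m and ((x of housing2 in the frame of tray between 0.137 and 0.173 m and y of housing2 in the frame of tray between -0.137 and -0.115 m) or (x of housing2 in the frame of tray between 0.137 and 0.173 m and y of housing2 in the frame of tray between -0.011 and 0.011 m) or (x of housing2 in the frame of tray between 0.137 and 0.173 m and y of housing2 in the frame of tray between 0.115 and 0.137 m)) and z of housing2 in the frame of tray between -0.006 and 0.006 m); the robot touches nothing.
It fails at once if the brush is moved by more than 4 cm (distance of brush from where it was at the start of the episode above 0.04 m).
It fails at once if the jar is moved by more than 4 cm or tipped over (distance of jar from where it was at the start of the episode above 0.04 m or angle between jar's own z axis and vertical above 0.5 rad).
It fails at once if the screwdriver is moved by more than 4 cm (distance of screwdriver from where it was at the start of the episode above 0.04 m).
Of housing0, housing1, housing2 only 2 to 3 are there at a start; the rules pass over those that are not, and their reading is None.
Of bottle0, bottle1 only 1 to 2 are there at a start; the rules pass over those that are not, and their reading is None.
At some moment in a run one of roller0, roller1, housing0, housing1, housing2 may be knocked a few centimetres aside while the robot is not near it.
It also fails if it takes over 210 s, if anything falls off the work surface, if the arm or the gripper's body presses on something with over 40 N, if the wrist force passes 120 N, or if a joint passes its speed limit or range.

## Working session

There is one attempt and no reset: what is moved stays moved. The work goes in short steps, Python scripts to look and compute and a shell command to move; the robot and the scene stay as the last step left them, time stands still between calls to the robot, and variables do not carry over. Pictures are saved under pics/ and viewed, about 12 in all and at most 16, crops included, and the job is handed in when it is done.

```bash
ls; mkdir -p pics
python3 - <<'E'
from station import *
import cv2,numpy as np
np.set_printoptions(precision=4,suppress=True)
s=sense();print(s)
for n in("scene","top","wrist"):
    m=camera_model(n);print(n,m)
    cv2.imwrite(f"pics/{n}0.png",capture(n))
a=cv2.imread("pics/scene0.png");b=cv2.imread("pics/top0.png")
E
```

```text
pics
{'time_s': 0.0, 'joints': array([ 87.1818,  22.0905,   0.3797,  -0.0306, -68.4124, -14.8166]), 'joint_velocities': array([ 0.0038, -0.0514, -0.0162,  0.0498, -0.004 ,  0.111 ]), 'effort': array([ -0.0005, -39.0672,  18.7405,   4.2199,   0.011 ,  -0.0002]), 'tcp_pos': array([0.1892, 0.5952, 0.2912]), 'ee_rot': array([[ 0.9529, -0.3031, -0.0006],
       [-0.3031, -0.9529, -0.0021],
       [ 0.0001,  0.0022, -1.    ]]), 'wrist_force': array([ 0.3554,  0.5496, -0.2552]), 'moment': array([-0.0134, -0.029 , -0.0477]), 'gripper_width': 1.004013916363971}
scene {'mtx': array([[448.5599,   0.    , 251.0543],
       [  0.    , 448.5599, 185.2992],
       [  0.    ,   0.    ,   1.    ]]), 'xyz': array([ 1.096 , -0.7847,  0.7979]), 'orientation': array([[ 0.845 , -0.3123,  0.4341],
       [ 0.5346,  0.4694, -0.7028],
       [ 0.0157,  0.8259,  0.5636]])}
top {'mtx': array([[358.7771,   0.    , 253.4023],
       [  0.    , 358.7771, 192.9143],
       [  0.    ,   0.    ,   1.    ]]), 'xyz': array([0.489 , 0.1143, 1.031 ]), 'orientation': array([[ 0.0016,  0.9992, -0.04  ],
       [-0.9993,  0.0001, -0.0369],
       [-0.0368,  0.04  ,  0.9985]])}
wrist {'mtx': array([[304.5955,   0.    , 256.7237],
       [  0.    , 304.5955, 192.7833],
       [  0.    ,   0.    ,   1.    ]]), 'tool_from_camera': array([[-0.0004,  0.9684,  0.2496,  0.0675],
       [ 1.    ,  0.0003,  0.0006, -0.0001],
       [ 0.0005,  0.2496, -0.9684, -0.0924],
       [ 0.    ,  0.    ,  0.    ,  1.    ]])}
```

View pics/scene0.png

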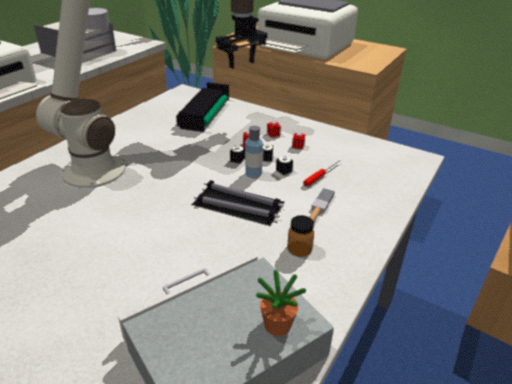

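View pics/top0.png

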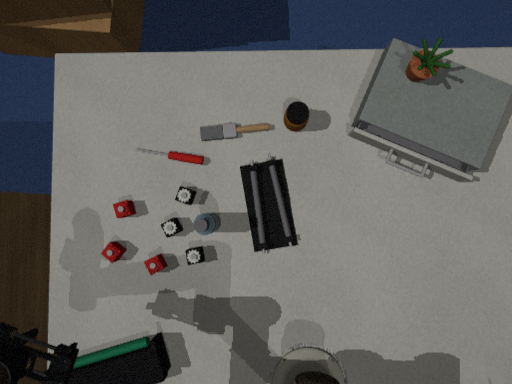

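The scene view shows the robot at the upper left, the grey unit at the lower middle with its handle near (186,282), the mat with rollers near (240,203), the jar at (301,236), and one bottle at (254,152). The top view shows three black housings at (186,195), (171,227) and (195,255), and one bottle at (205,223). It also shows rollers near (257,200) and (281,200), three red decoys, and the handle at (408,165). Next I'll write helpers and look at a magnified composite.

```bash
cat > h.py <<'E'
from station import *
import cv2,numpy as np
np.set_printoptions(precision=4,suppress=True)
def cam(n,s=None):
    m=camera_model(n)
    if n!="wrist": return m["mtx"],np.array(m["xyz"]),np.array(m["orientation"])
    s=s or sense();T=m["tool_from_camera"];R=s["ee_rot"]
    return m["mtx"],s["tcp_pos"]+R@T[:3,3],R@T[:3,:3]
def ray(c,uv):
    K,p,R=c;d=np.linalg.inv(K)@[uv[0],uv[1],1];return p,R@(d*[1,-1,-1])
def onz(c,uv,z):
    p,d=ray(c,uv);return p+d*(z-p[2])/d[2]
def proj(c,X):
    K,p,R=c;x=(np.atleast_2d(X)-p)@R*[1,-1,-1];x=x@K.T;return x[:,:2]/x[:,2:]
def tri(cs,uvs):
    A=np.zeros((3,3));b=np.zeros(3)
    for c,uv in zip(cs,uvs):
        p,d=ray(c,uv);d/=np.linalg.norm(d);M=np.eye(3)-np.outer(d,d);A+=M;b+=M@p
    return np.linalg.solve(A,b)
def snap(n,f):
    c=cam(n);im=capture(n);cv2.imwrite(f"pics/{f}.png",im);np.savez(f"pics/{f}.npz",K=c[0],p=c[1],R=c[2]);return c,im
def load(f):
    z=np.load(f"pics/{f}.npz");return z["K"],z["p"],z["R"]
E
python3 - <<'E'
from h import *
a=cv2.imread("pics/top0.png");b=cv2.imread("pics/scene0.png")
rz=lambda i,f:cv2.resize(i,None,fx=f,fy=f,interpolation=cv2.INTER_CUBIC)
P=rz(a[140:290,100:305],2.2);D=rz(a[35:185,345:500],2.2);S=rz(b[120:260,180:390],1.9);S2=rz(b[255:384,110:340],1.7)
o=np.zeros((600,800,3),np.uint8)
def put(i,y,x):
    h,w=min(i.shape[0],600-y),min(i.shape[1],800-x);o[y:y+h,x:x+w]=i[:h,:w]
put(P,0,0);put(D,0,453);put(S,332,0);put(S2,332,402)
cv2.imwrite("pics/c1.png",o)
E
```

```text
(no output)
```

View pics/c1.png

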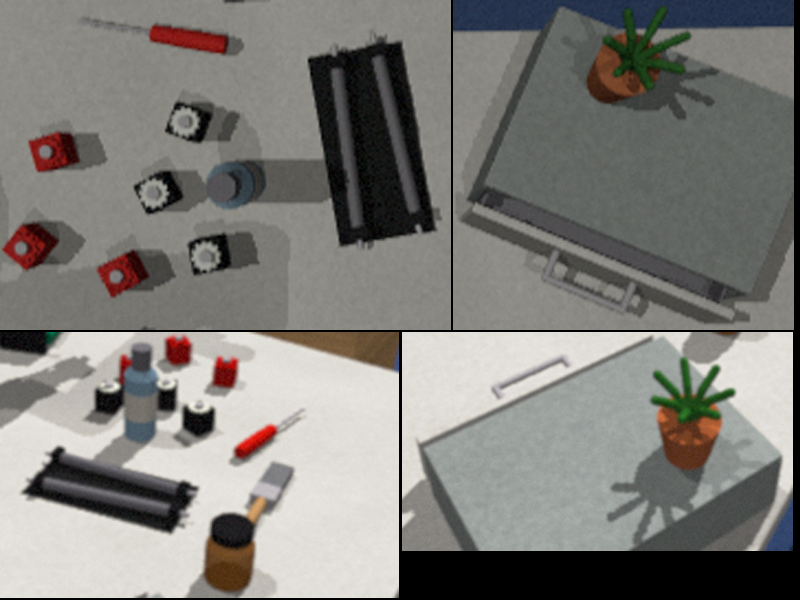

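The composite shows the stubs, bottle cap, roller ends and handle bar clearly. I'll triangulate those points.

Run:
```python
from h import *
T,S=cam("top"),cam("scene")
for n,t,s in [("hA",(184.1,195),(284.7,158.4)),("hB",(170,226.8),(267.4,147.4)),("hC",(194.1,256.4),(237.9,149.5)),("bar1",(386.8,161.4),(164.7,287.9)),("bar2",(425.5,175),(207.1,271.5)),
 ("bar1x",(386.8,161.4),(207.1,271.5)),("bar2x",(425.5,175),(164.7,287.9)),("cap",(201.4,225),(254.5,127)),]:
    print(n,tri([T,S],[t,s]),"proj top z check",proj(S,tri([T,S],[t,s]))-s)
for n,uv,z in [("hA",(184.1,195),.052),("hB",(170,226.8),.052),("hC",(194.1,256.4),.052),("bot",(201.4,225),.168),("rA1",(253.2,163),.014),("rA2",(264,249),.014),("rB1",(271,157.5),.014),("rB2",(290,246),.014),("bar1",(386.8,161.4),.06),("bar2",(425.5,175),.06),("scr",(186,157),.01),("jar",(296.5,112),.09),("red1",(124,208),.052),("red2",(113,252),.052),("red3",(155,264.5),.052)]:
    print(n,onz(T,uv,z))
```

```text
hA [0.5241 0.3436 0.0465] proj top z check [[-0.5438  0.0614]]
hB [0.4357 0.3833 0.0412] proj top z check [[-0.4212  0.032 ]]
hC [0.3561 0.3169 0.0392] proj top z check [[-1.086  -0.0041]]
bar1 [ 0.587  -0.2509  0.0152] proj top z check [[18.4127 -0.1472]]
bar2 [ 0.6118 -0.2643  0.1013] proj top z check [[-21.7914  -2.9482]]
bar1x [ 0.6185 -0.2081  0.0492] proj top z check [[-2.4519 -0.1067]]
bar2x [ 0.5792 -0.3061  0.0606] proj top z check [[-2.0698 -0.1867]]
cap [0.4482 0.2729 0.1687] proj top z check [[-0.82    0.0357]]
hA [0.5224 0.3413 0.052 ]
hB [0.4351 0.3795 0.052 ]
hC [0.3547 0.3122 0.052 ]
bot [0.4461 0.2717 0.168 ]
rA1 [0.615  0.1526 0.014 ]
rA2 [0.3716 0.1218 0.014 ]
rB1 [0.6306 0.102  0.014 ]
rB2 [0.3804 0.0487 0.014 ]
bar1 [ 0.6126 -0.2078  0.06  ]
bar2 [ 0.5758 -0.3093  0.06  ]
scr [0.6334 0.3466 0.01  ]
jar [0.7404 0.0356 0.09  ]
red1 [0.4864 0.5084 0.052 ]
red2 [0.3653 0.5372 0.052 ]
red3 [0.332  0.4198 0.052 ]
```

Heights match the text: stubs about 0.045, bar about 0.055, cap about 0.168. The drawer yaw is about -20° and the handle is near (0.594,-0.259). Now I'll move above the handle.

```bash
python3 -m inch '[{"hand":0,"slide":[5,-10.7,-0.5],"yaw":-0.18},{"hand":0,"slide":[20,-42.7,-2],"yaw":-0.8},{"hand":0,"slide":[20,-42.7,-2],"yaw":-0.8},{"hand":0,"slide":[20,-42.7,-2],"yaw":-0.8},{"hand":0,"slide":[20,-42.7,-2],"yaw":-0.8},{"hand":0,"slide":[20,-42.7,-2],"yaw":-0.8},{"hand":0,"slide":[20,-42.7,-2],"yaw":-0.8},{"hand":0,"slide":[20,-42.7,-2],"yaw":-0.8},{"hand":0,"slide":[20,-42.7,-2],"yaw":-0.8}]'
python3 -m inch '[{"hand":0.7,"slide":[20.5,-42.7,-2],"yaw":-0.813},{"hand":0.7,"slide":[20.5,-42.7,-2],"yaw":-0.813},{"hand":0.7,"slide":[20.5,-42.7,-2],"yaw":-0.813},{"hand":0.7,"slide":[20.5,-42.7,-2],"yaw":-0.813},{"hand":0.7,"slide":[20.5,-42.7,-2],"yaw":-0.813},{"hand":0.7,"slide":[20.5,-42.7,-2],"yaw":-0.813},{"hand":0.7,"slide":[20.5,-42.7,-2],"yaw":-0.813},{"hand":0.7,"slide":[20.5,-42.7,-2],"yaw":-0.813},{"hand":0.7,"slide":[20.5,-42.7,-2],"yaw":-0.813},{"hand":0.7,"slide":[20.5,-42.7,-2],"yaw":-0.813}]'
python3 - <<'E'
from h import *
s=sense();print(s["tcp_pos"],s["ee_rot"],s["joints"],s["gripper_width"]);snap("wrist","w1")
E
```

```text
time_s: 1.27
tcp_pos: [0.3896, 0.1667, 0.272]
ee_rot: [[0.443, -0.897, -0.001], [-0.897, -0.443, -0.0], [0.0, 0.001, -1.0]]
wrist_force: [-0.5, 0.7, -1.0]
gripper_width: 1.002
time_s: 2.52
tcp_pos: [0.5944, -0.2573, 0.2517]
ee_rot: [[-0.342, -0.94, -0.001], [-0.94, 0.342, 0.001], [-0.0, 0.001, -1.0]]
wrist_force: [-0.4, -0.7, -0.5]
gripper_width: 0.304
[ 0.5944 -0.2573  0.2517] [[-0.3422 -0.9396 -0.001 ]
 [-0.9396  0.3422  0.0005]
 [-0.0002  0.0011 -1.    ]] [ -9.1345  25.887    0.5853  -0.0226 -64.7591 -10.8682] 0.30433800593553145
```

View pics/w1.png

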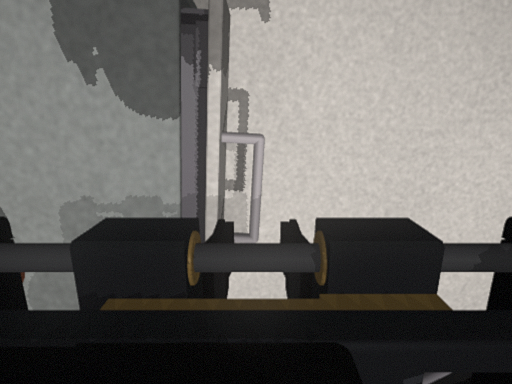

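The wrist view shows the bar running from about (261,138) to (254,240), between the fingers' columns, with the panel edge at column 215.

Run:
```python
from h import *
c=load("w1")
a,b=onz(c,(259.5,138),.057),onz(c,(254,238),.057);print(a,b,(a+b)/2,np.linalg.norm(a-b))
d=b-a;print(np.degrees(np.arctan2(d[1],d[0])))
p,q=onz(c,(224,5),.074),onz(c,(217,200),.074);d=q-p;print("panel",p,q,np.degrees(np.arctan2(d[1],d[0])))
print(proj(c,[[.594,-.2585,.055]]))
```

```text
[ 0.5755 -0.2997  0.057 ] [ 0.6148 -0.2077  0.057 ] [ 0.5951 -0.2537  0.057 ] 0.10006516205747107
66.90540717183045
panel [ 0.5663 -0.4081  0.074 ] [ 0.6312 -0.2614  0.074 ] 66.1224418732142
[[256.038 184.751]]
```

```bash
python3 -m inch '[{"hand":0.7,"slide":[0.1,0.2,-5],"yaw":-0.055},{"hand":0.7,"slide":[0.1,0.2,-9],"yaw":-0.055},{"hand":0.7,"slide":[0.1,0.2,-12],"yaw":-0.055},{"hand":0.7,"slide":[0.1,0.2,-14.5],"yaw":-0.055},{"hand":0.7,"slide":[0.1,0.2,-14.5],"yaw":-0.055},{"hand":1,"slide":[0.1,0.2,-14.5],"yaw":-0.055},{"hand":1,"slide":[0.1,0.2,-14.5],"yaw":-0.055},{"hand":1,"slide":[0.1,0.2,-14.5],"yaw":-0.055},{"hand":1,"slide":[0.1,0.2,-14.5],"yaw":-0.055}]'
python3 -m inch '[{"hand":1,"slide":[-0.9,0.4,0]},{"hand":1,"slide":[-2.3,1.0,0]},{"hand":1,"slide":[-4.1,1.8,0]},{"hand":1,"slide":[-5.9,2.5,0]},{"hand":1,"slide":[-7.7,3.3,0]},{"hand":1,"slide":[-9.6,4.1,0]},{"hand":1,"slide":[-11.4,4.9,0]},{"hand":1,"slide":[-12.9,5.5,0]},{"hand":1,"slide":[-13.8,5.9,0]},{"hand":1,"slide":[-13.8,5.9,0]}]'
```

```text
time_s: 3.7
tcp_pos: [0.5956, -0.2561, 0.1088]
ee_rot: [[-0.394, -0.919, 0.001], [-0.919, 0.394, -0.0], [-0.0, -0.001, -1.0]]
wrist_force: [-2.5, 2.6, 5.9]
gripper_width: 0.103invalid input
```

```bash
python3 -m inch '[{"hand":1,"slide":[-0.9,0.4,0],"yaw":0},{"hand":1,"slide":[-2.3,1.0,0],"yaw":0},{"hand":1,"slide":[-4.1,1.8,0],"yaw":0},{"hand":1,"slide":[-5.9,2.5,0],"yaw":0},{"hand":1,"slide":[-7.7,3.3,0],"yaw":0},{"hand":1,"slide":[-9.6,4.1,0],"yaw":0},{"hand":1,"slide":[-11.4,4.9,0],"yaw":0},{"hand":1,"slide":[-12.9,5.5,0],"yaw":0},{"hand":1,"slide":[-13.8,5.9,0],"yaw":0},{"hand":1,"slide":[-13.8,5.9,0],"yaw":0}]'
```

```text
time_s: 4.95
tcp_pos: [0.4578, -0.1969, 0.1087]
ee_rot: [[-0.393, -0.919, 0.003], [-0.919, 0.393, -0.0], [-0.001, -0.003, -1.0]]
wrist_force: [0.2, 5.2, 12.0]
gripper_width: 0.104
```

```bash
python3 -m inch '[{"hand":1,"slide":[-0.9,0.4,0],"yaw":0},{"hand":1,"slide":[-1.8,0.8,0],"yaw":0},{"hand":1,"slide":[-2.8,1.2,0],"yaw":0},{"hand":1,"slide":[-2.8,1.2,0],"yaw":0}]'; python3 -m inch '[{"hand":1,"slide":[-0.45,0.2,0],"yaw":0},{"hand":1,"slide":[-0.9,0.4,0],"yaw":0},{"hand":1,"slide":[-0.9,0.4,0],"yaw":0}]'; python3 -m inch '[{"hand":1,"slide":[-0.45,0.2,0],"yaw":0},{"hand":1,"slide":[-0.9,0.4,0],"yaw":0},{"hand":1,"slide":[-0.9,0.4,0],"yaw":0}]'
```

```text
time_s: 5.45
tcp_pos: [0.4303, -0.185, 0.1087]
ee_rot: [[-0.393, -0.919, 0.004], [-0.919, 0.393, -0.0], [-0.001, -0.003, -1.0]]
wrist_force: [1.6, 4.6, 12.0]
gripper_width: 0.104
time_s: 5.82
tcp_pos: [0.422, -0.1814, 0.1087]
ee_rot: [[-0.393, -0.92, 0.005], [-0.92, 0.393, -0.001], [-0.001, -0.005, -1.0]]
wrist_force: [2.2, 2.3, 9.9]
gripper_width: 0.102
time_s: 6.2
tcp_pos: [0.4209, -0.1807, 0.1089]
ee_rot: [[-0.39, -0.92, 0.023], [-0.921, 0.39, -0.006], [-0.003, -0.024, -1.0]]
wrist_force: [19.3, -24.6, -17.7]
gripper_width: 0.106
```

The drawer has reached its stop after 190 mm of travel (so it started about 18 mm out), and the tray yaw is -23.3°. I'll back off the pull load, release, rise and go above roller B.

```bash
python3 -m inch '[{"hand":1,"slide":[0.6,-0.25,0],"yaw":0},{"hand":0.7,"slide":[0.6,-0.25,0],"yaw":0},{"hand":0.7,"slide":[0.6,-0.25,0],"yaw":0},{"hand":0.7,"slide":[0.6,-0.25,0],"yaw":0},{"hand":0.7,"slide":[0.6,-0.25,3],"yaw":0},{"hand":0.7,"slide":[0.6,-0.25,8],"yaw":0},{"hand":0.7,"slide":[0.6,-0.25,14],"yaw":0}]'
python3 -m inch '[{"hand":0.6,"slide":[3,10,0],"yaw":-0.18},{"hand":0.6,"slide":[8.1,25.9,0],"yaw":-0.955},{"hand":0.6,"slide":[8.1,25.9,0],"yaw":-0.955},{"hand":0.6,"slide":[8.1,25.9,0],"yaw":-0.955},{"hand":0.6,"slide":[8.1,25.9,0],"yaw":-0.955},{"hand":0.6,"slide":[8.1,25.9,0],"yaw":-0.955},{"hand":0.6,"slide":[8.1,25.9,0],"yaw":-0.955},{"hand":0.6,"slide":[8.1,25.9,0],"yaw":-0.955}]'
python3 - <<'E'
from h import *
s=sense();print(s["joints"]);a=snap("wrist","w2")[1];b=snap("top","t2")[1]
cv2.imwrite("pics/c2.png",np.vstack([cv2.resize(b[60:260,230:512],None,fx=1.7,fy=1.7,interpolation=cv2.INTER_CUBIC)[:,:479],cv2.resize(a[:290],(479,260))]))
E
```

```text
time_s: 7.08
tcp_pos: [0.4148, -0.1795, 0.2468]
ee_rot: [[-0.394, -0.919, -0.008], [-0.919, 0.394, 0.001], [0.002, 0.008, -1.0]]
wrist_force: [1.6, -0.7, -0.4]
gripper_width: 0.3
time_s: 8.07
tcp_pos: [0.4974, 0.0784, 0.2466]
ee_rot: [[-0.978, -0.21, -0.002], [-0.21, 0.978, -0.001], [0.002, -0.0, -1.0]]
wrist_force: [-0.2, 0.3, -0.3]
gripper_width: 0.401
[  27.4529   12.6295  -20.1588   -0.0198  -57.3494 -105.3136]
```

View pics/c2.png

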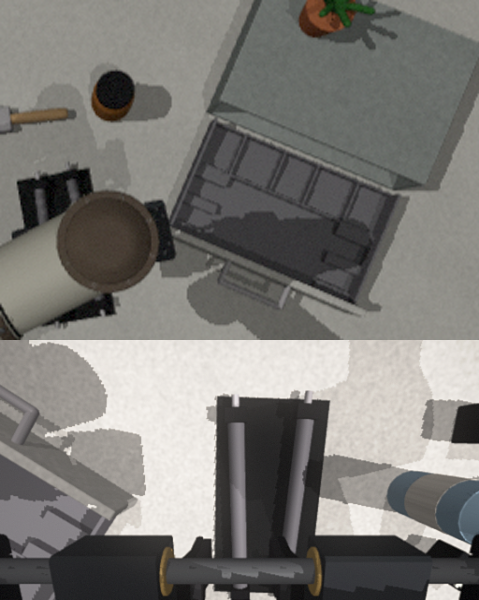

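The drawer is fully out and empty, with its bays and slots visible. The wrist view shows both rollers: B at display columns of about 238 and A from (307,55) to (292,208). I'll compute the roller lines and check the tray frame by overlaying it on the top image.

```bash
cat >> h.py <<'E'
TH=np.radians(-23.3);TO=np.array([.466,-.1978,.017])
RT=np.array([[np.cos(TH),-np.sin(TH),0],[np.sin(TH),np.cos(TH),0],[0,0,1]])
def tray(x,y,z=0): return TO+RT@(np.array([x,y,z])/1000.)
E
python3 - <<'E'
from h import *
c=load("w2")
f=lambda x,y:(x/.9355,y/.8966)
for n,p,q in [("B",f(237.5,85),f(238.7,210)),("A",f(305,80),f(292,205)),("stubs",f(235,60),f(307,55))]:
    P,Q=onz(c,p,.016),onz(c,q,.016);d=P-Q;print(n,P,Q,np.degrees(np.arctan2(d[1],d[0])))
t=load("t2");im=cv2.imread("pics/t2.png")[70:250,300:480];im=cv2.resize(im,None,fx=3.3,fy=3.3,interpolation=cv2.INTER_CUBIC)
def L(pts,col):
    p=np.array([(proj(t,tray(*q))[0]-[300,70]+.5)*3.3 for q in pts]);cv2.polylines(im,[np.int32(p)],False,col,1)
L([(0,-153,57),(0,153,57)],(0,0,255));L([(-12,-153,57),(-12,153,57)],(0,0,255))
for y in(-97.5,-28.5,28.5,97.5):L([(121,y,15),(186,y,15)],(0,255,0))
L([(119.5,-153,15),(119.5,153,15)],(0,255,0))
for y in(-153,153):L([(0,y,35),(189,y,35)],(255,0,0))
L([(-47,-50,38),(-47,50,38)],(0,255,255))
for x in(18,50,66,98):
    for s in(-1,1):L([(x,95*s,14),(x,153*s,14)],(255,255,0))
cv2.imwrite("pics/c3.png",im)
E
```

```text
B [0.4121 0.0575 0.016 ] [0.5593 0.0902 0.016 ] -167.47413746384325
A [0.3916 0.1274 0.016 ] [0.5393 0.1517 0.016 ] -170.67978515703174
stubs [0.3869 0.0494 0.016 ] [0.3659 0.1226 0.016 ] -74.0249834286352
```

View pics/c3.png

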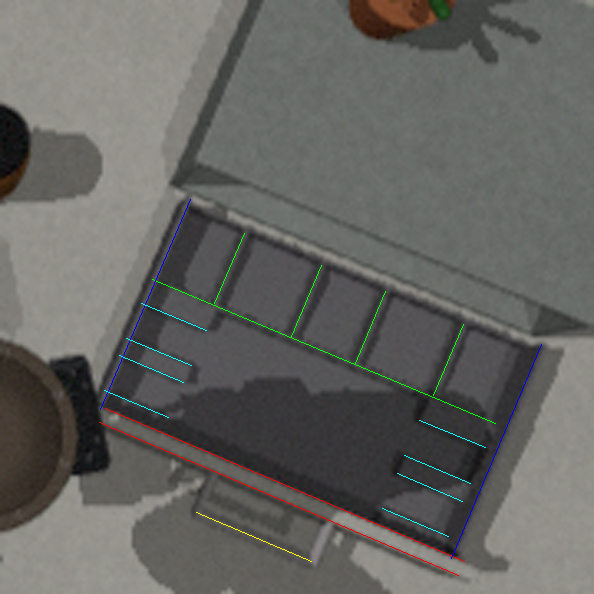

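The overlay agrees with the ribs and walls to about 2 mm, so the tray frame is good. Descending on roller B and closing.

```bash
python3 -m inch '[{"hand":0.6,"slide":[1.3,0,-5],"yaw":0},{"hand":0.6,"slide":[1.3,0,-10],"yaw":0},{"hand":0.6,"slide":[1.3,0,-14.5],"yaw":0},{"hand":0.6,"slide":[1.3,0,-17.3],"yaw":0},{"hand":0.6,"slide":[1.3,0,-17.3],"yaw":0},{"hand":1,"slide":[1.3,0,-17.3],"yaw":0},{"hand":1,"slide":[1.3,0,-17.3],"yaw":0},{"hand":1,"slide":[1.3,0,-17.3],"yaw":0},{"hand":1,"slide":[1.3,0,-17.3],"yaw":0}]'
python3 -m inch '[{"hand":1,"slide":[0,0,2],"yaw":0},{"hand":1,"slide":[0,0,5],"yaw":0},{"hand":1,"slide":[0,0,10],"yaw":0},{"hand":1,"slide":[0,0,10],"yaw":0}]'
python3 - <<'E'
from h import *
print(tray(82,0),tray(34,0))
E
```

```text
time_s: 9.3
tcp_pos: [0.5114, 0.0789, 0.0745]
ee_rot: [[-0.978, -0.209, 0.0], [-0.209, 0.978, -0.0], [-0.0, -0.0, -1.0]]
wrist_force: [-0.3, -1.3, 1.1]
gripper_width: 0.197
time_s: 9.8
tcp_pos: [0.5133, 0.08, 0.178]
ee_rot: [[-0.978, -0.21, 0.008], [-0.21, 0.978, 0.004], [-0.009, 0.002, -1.0]]
wrist_force: [-0.2, -0.7, -1.7]
gripper_width: 0.199
[ 0.5413 -0.2302  0.017 ] [ 0.4972 -0.2112  0.017 ]
```

```bash
python3 -m inch '[{"hand":1,"slide":[0.5,-4,0],"yaw":0.15},{"hand":1,"slide":[3,-30.9,0],"yaw":0.953},{"hand":1,"slide":[3,-30.9,0],"yaw":0.953},{"hand":1,"slide":[3,-30.9,0],"yaw":0.953},{"hand":1,"slide":[3,-30.9,0],"yaw":0.953},{"hand":1,"slide":[3,-30.9,0],"yaw":0.953},{"hand":1,"slide":[3,-30.9,0],"yaw":0.953},{"hand":1,"slide":[3,-30.9,0],"yaw":0.953},{"hand":1,"slide":[3,-30.9,-4],"yaw":0.953},{"hand":1,"slide":[3,-30.9,-4],"yaw":0.953}]'
python3 - <<'E'
from h import *
c,a=snap("wrist","w3")
p=lambda x,y,z:np.int32(np.round(proj(c,tray(x,y,z))[0]*1.5))
a=cv2.resize(a,None,fx=1.5,fy=1.5)
for x in(18,50,66,98):
    for s in(-1,1):cv2.line(a,p(x,95*s,14),p(x,153*s,14),(255,255,0),1)
for y in(-97.5,-28.5,28.5,97.5):cv2.line(a,p(121,y,15),p(186,y,15),(0,255,0),1)
cv2.line(a,p(0,-153,57),p(0,153,57),(0,0,255),1)
cv2.line(a,p(119.5,-153,15),p(119.5,153,15),(0,255,0),1)
cv2.imwrite("pics/c4.png",a)
E
```

```text
time_s: 11.05
tcp_pos: [0.539, -0.2281, 0.1313]
ee_rot: [[-0.395, -0.919, -0.008], [-0.919, 0.395, 0.002], [0.001, 0.008, -1.0]]
wrist_force: [-0.1, 0.3, -0.5]
gripper_width: 0.194
```

View pics/c4.png

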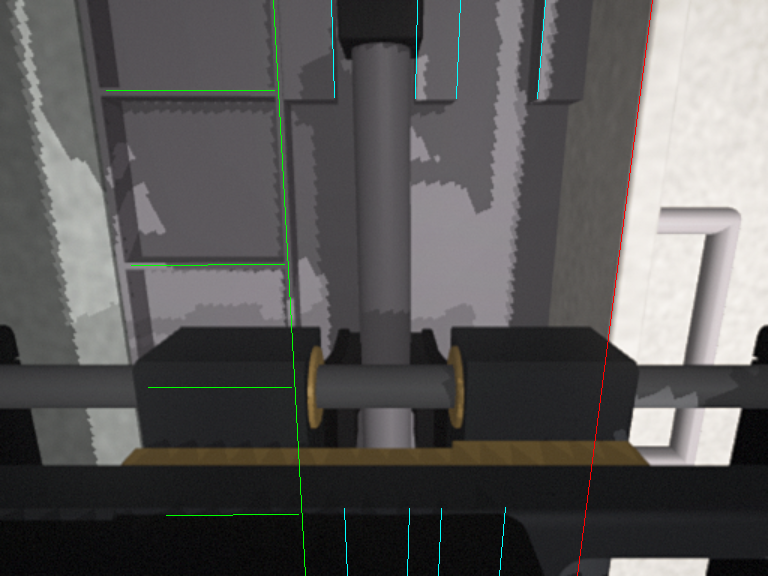

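The overlay lines lie on the real ribs, and the roller is parallel to slot 82 and centred over it. Lowering.

```bash
python3 -m inch '[{"hand":1,"slide":[0,0,-1],"yaw":0},{"hand":1,"slide":[0,0,-2.2],"yaw":0},{"hand":1,"slide":[0,0,-3.4],"yaw":0},{"hand":1,"slide":[0,0,-4.3],"yaw":0},{"hand":1,"slide":[0,0,-4.3],"yaw":0}]'
python3 - <<'E'
from h import *
s=sense();g=s["tcp_pos"]+s["ee_rot"]@[0,0,.06];print(RT.T@(g-TO))
E
```

```text
time_s: 11.72
tcp_pos: [0.5411, -0.2299, 0.0905]
ee_rot: [[-0.396, -0.918, -0.001], [-0.918, 0.396, 0.0], [0.0, 0.001, -1.0]]
wrist_force: [0.2, -0.4, -1.6]
gripper_width: 0.196
[0.0816 0.0002 0.0135]
```

```bash
python3 -m inch '[{"hand":0.6,"slide":[0,0,-0.1],"yaw":0},{"hand":0.6,"slide":[0,0,-0.1],"yaw":0},{"hand":0.6,"slide":[0,0,-0.1],"yaw":0},{"hand":0.6,"slide":[0,0,2],"yaw":0},{"hand":0.6,"slide":[0,0,7],"yaw":0},{"hand":0.6,"slide":[0,0,13],"yaw":0},{"hand":0.6,"slide":[0,0,14],"yaw":0}]'; python3 -m inch '[{"hand":0.6,"slide":[-0.5,5,0],"yaw":-0.16},{"hand":0.6,"slide":[-3.6,37.2,0],"yaw":-1.016},{"hand":0.6,"slide":[-3.6,37.2,0],"yaw":-1.016},{"hand":0.6,"slide":[-3.6,37.2,0],"yaw":-1.016},{"hand":0.6,"slide":[-3.6,37.2,0],"yaw":-1.016},{"hand":0.6,"slide":[-3.6,37.2,0],"yaw":-1.016},{"hand":0.6,"slide":[-3.6,37.2,0],"yaw":-1.016},{"hand":0.6,"slide":[-3.6,37.2,0],"yaw":-1.016},{"hand":0.6,"slide":[-3.6,37.2,0],"yaw":-1.016}]'
python3 - <<'E'
from h import *
print(sense()["joints"])
c,a=snap("wrist","w4");t,b=snap("top","t4")
P=cv2.resize(b[70:250,300:480],(288,288));cv2.imwrite("pics/c5.png",np.vstack([cv2.copyMakeBorder(P,0,0,0,224,0),a[:290]]))
E
```

```text
time_s: 12.6
tcp_pos: [0.5434, -0.2304, 0.2369]
ee_rot: [[-0.395, -0.919, 0.01], [-0.919, 0.395, -0.003], [-0.002, -0.011, -1.0]]
wrist_force: [-0.1, -0.7, 0.2]
gripper_width: 0.401
time_s: 13.72
tcp_pos: [0.5049, 0.1419, 0.2308]
ee_rot: [[-0.989, -0.148, -0.001], [-0.148, 0.989, -0.001], [0.001, -0.0, -1.0]]
wrist_force: [-0.1, 0.6, -0.0]
gripper_width: 0.4
[  33.4293   15.5217  -18.7212   -0.0091  -55.8271 -114.9381]
```

View pics/c5.png

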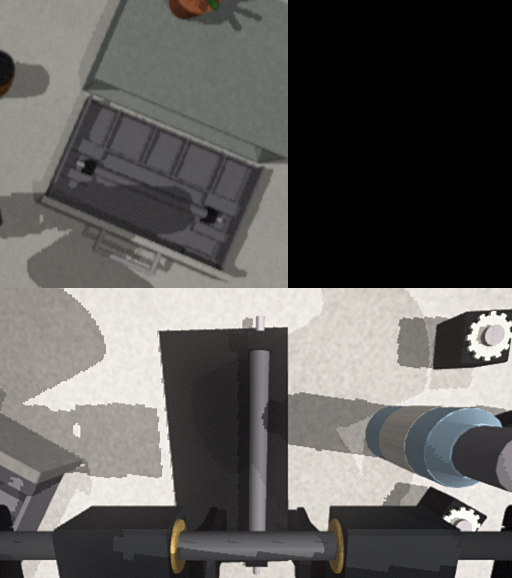

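Roller B lies in the back slot. In the wrist view roller A runs from (259.5,62) to (257.5,232), with its stub end at (260,30).

Run:
```python
from h import *
c=load("w4")
P,Q,S=[onz(c,u,.015) for u in((259.5,70),(257.5,232),(260,30))];d=Q-P;print(P,Q,S,np.degrees(np.arctan2(d[1],d[0])))
d/=np.linalg.norm(d);print("mid",S+.132*d,"at .5",P+d*(.5-P[0])/d[0]);print(tray(34,0))
```

```text
[0.3967 0.1287 0.015 ] [0.5589 0.151  0.015 ] [0.3626 0.124  0.015 ] 7.836980965595115
mid [0.4934 0.142  0.015 ] at .5 [0.5    0.1429 0.015 ]
[ 0.4972 -0.2112  0.017 ]
```

```bash
python3 -m inch '[{"hand":0.6,"slide":[0,0.2,-5],"yaw":-0.01},{"hand":0.6,"slide":[0,0.2,-9],"yaw":-0.01},{"hand":0.6,"slide":[0,0.2,-13],"yaw":-0.01},{"hand":0.6,"slide":[0,0.2,-15.7],"yaw":-0.01},{"hand":0.6,"slide":[0,0.2,-15.7],"yaw":-0.01},{"hand":1,"slide":[0,0.2,-15.7],"yaw":-0.01},{"hand":1,"slide":[0,0.2,-15.7],"yaw":-0.01},{"hand":1,"slide":[0,0.2,-15.7],"yaw":-0.01},{"hand":1,"slide":[0,0.2,-15.7],"yaw":-0.01}]'
python3 -m inch '[{"hand":1,"slide":[0,0,2],"yaw":0},{"hand":1,"slide":[0,0,5],"yaw":0},{"hand":1,"slide":[0,0,10],"yaw":0},{"hand":1,"slide":[0,0,10],"yaw":0}]'
```

```text
time_s: 14.95
tcp_pos: [0.5053, 0.1439, 0.0745]
ee_rot: [[-0.991, -0.137, 0.0], [-0.137, 0.991, -0.0], [-0.0, -0.0, -1.0]]
wrist_force: [-0.1, -1.0, 0.9]
gripper_width: 0.195
time_s: 15.45
tcp_pos: [0.5072, 0.1453, 0.1781]
ee_rot: [[-0.99, -0.138, 0.008], [-0.138, 0.99, 0.005], [-0.009, 0.003, -1.0]]
wrist_force: [-0.6, 0.1, -1.7]
gripper_width: 0.193
```

```bash
python3 -m inch '[{"hand":1,"slide":[0,-4,0],"yaw":0.15},{"hand":1,"slide":[-0.3,-34.4,0],"yaw":1.026},{"hand":1,"slide":[-0.3,-34.4,0],"yaw":1.026},{"hand":1,"slide":[-0.3,-34.4,0],"yaw":1.026},{"hand":1,"slide":[-0.3,-34.4,0],"yaw":1.026},{"hand":1,"slide":[-0.3,-34.4,0],"yaw":1.026},{"hand":1,"slide":[-0.3,-34.4,0],"yaw":1.026},{"hand":1,"slide":[-0.3,-34.4,0],"yaw":1.026},{"hand":1,"slide":[-0.3,-34.4,0],"yaw":1.026},{"hand":1,"slide":[-0.3,-34.4,-4],"yaw":1.026}]'
python3 -m inch '[{"hand":1,"slide":[0,0,0],"yaw":0},{"hand":1,"slide":[0,0,-1],"yaw":0},{"hand":1,"slide":[0,0,-2.2],"yaw":0},{"hand":1,"slide":[0,0,-3.4],"yaw":0},{"hand":1,"slide":[0,0,-4.3],"yaw":0},{"hand":1,"slide":[0,0,-4.3],"yaw":0}]'
python3 - <<'E'
from h import *
s=sense();g=s["tcp_pos"]+s["ee_rot"]@[0,0,.06];print(RT.T@(g-TO))
E
```

```text
time_s: 16.7
tcp_pos: [0.5048, -0.1991, 0.1364]
ee_rot: [[-0.394, -0.919, 0.008], [-0.919, 0.394, -0.001], [-0.002, -0.008, -1.0]]
wrist_force: [-0.1, -0.2, -2.0]
gripper_width: 0.196
time_s: 17.45
tcp_pos: [0.5021, -0.1999, 0.0905]
ee_rot: [[-0.396, -0.918, -0.001], [-0.918, 0.396, 0.0], [0.001, 0.001, -1.0]]
wrist_force: [-0.1, -0.0, -1.7]
gripper_width: 0.193
[0.0339 0.0123 0.0135]
```

```bash
python3 -m inch '[{"hand":0.65,"slide":[0,0,-0.1],"yaw":0},{"hand":0.65,"slide":[0,0,-0.1],"yaw":0},{"hand":0.65,"slide":[0,0,-0.1],"yaw":0},{"hand":0.65,"slide":[0,0,2],"yaw":0},{"hand":0.65,"slide":[0,0,7],"yaw":0},{"hand":0.5,"slide":[0,0,13],"yaw":0},{"hand":0.3,"slide":[0,0,19],"yaw":0},{"hand":0.3,"slide":[0,0,19],"yaw":0}]'; python3 -m inch '[{"hand":0.2,"slide":[0.5,5,0],"yaw":-0.16},{"hand":0.2,"slide":[3.8,56,0],"yaw":-1.164},{"hand":0.2,"slide":[3.8,56,0],"yaw":-1.164},{"hand":0.2,"slide":[3.8,56,0],"yaw":-1.164},{"hand":0.2,"slide":[3.8,56,0],"yaw":-1.164},{"hand":0.2,"slide":[3.8,56,0],"yaw":-1.164},{"hand":0.2,"slide":[3.8,56,0],"yaw":-1.164},{"hand":0.2,"slide":[3.8,56,0],"yaw":-1.164},{"hand":0.2,"slide":[3.8,56,0],"yaw":-1.164},{"hand":0.2,"slide":[3.8,56,0],"yaw":-1.164}]'
python3 -m inch '[{"hand":0.2,"slide":[0,0,0],"yaw":0}]'
python3 - <<'E'
from h import *
print(sense()["joints"])
c,a=snap("wrist","w5");t,b=snap("top","t5")
P=cv2.resize(b[70:250,300:480],(220,220));cv2.imwrite("pics/c6.png",np.vstack([cv2.resize(a,None,fx=1.5,fy=1.5)[:380],cv2.copyMakeBorder(P,0,0,0,548,0)]))
E
```

```text
time_s: 18.45
tcp_pos: [0.5045, -0.2004, 0.2875]
ee_rot: [[-0.395, -0.919, 0.013], [-0.919, 0.395, -0.003], [-0.003, -0.013, -1.0]]
wrist_force: [0.7, -0.0, -0.4]
gripper_width: 0.604
time_s: 19.7
tcp_pos: [0.5396, 0.3627, 0.2796]
ee_rot: [[-1.0, -0.001, -0.002], [-0.001, 1.0, -0.001], [0.002, -0.001, -1.0]]
wrist_force: [1.0, -0.0, -0.6]
gripper_width: 0.8
time_s: 19.82
tcp_pos: [0.5396, 0.3626, 0.279]
ee_rot: [[-1.0, -0.003, -0.002], [-0.003, 1.0, -0.002], [0.002, -0.002, -1.0]]
wrist_force: [0.2, -1.3, -0.6]
gripper_width: 0.798
[  48.1212   25.0514    3.2651   -0.0298  -68.3598 -137.9416]
```

View pics/c6.png

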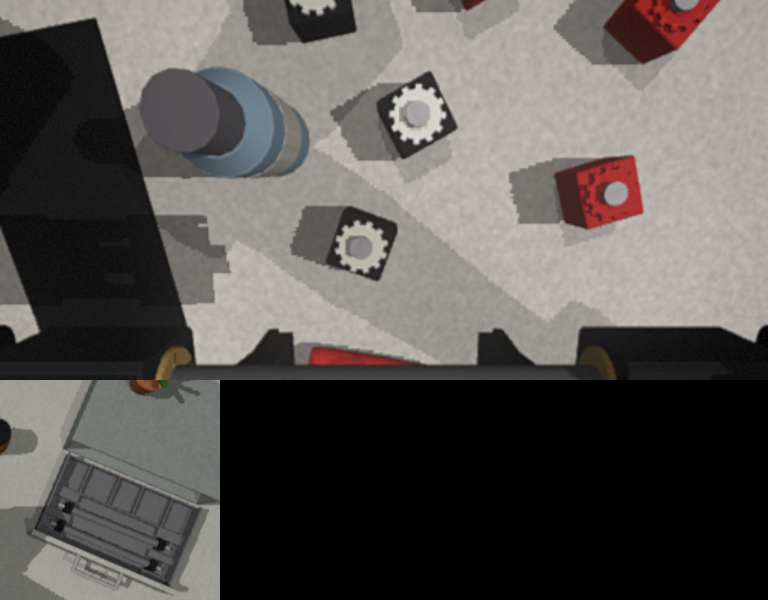

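Both rollers are in the slots. Stub A is at (240,164.5), with top-face corners (228.7,138.7), (264.7,152) and (253,186.7). Stub B is at (278,75.5), with corners (252,72), (286.7,48.7), (304,84.7) and (269,105).

Run:
```python
from h import *
c=load("w5")
for n,s,cs in [("A",(240,164.5),[(228.7,138.7),(264.7,152),(253,186.7),(218,174.5)]),("B",(278,75.3),[(252,70),(286.7,48.7),(304,84.7),(269,105)])]:
    P=np.array([onz(c,u,.044) for u in cs]);print(n,onz(c,s,.052),P.mean(0)[:2],[np.round(np.degrees(np.arctan2(*(P[(i+1)%4]-P[i])[1::-1])),1) for i in range(4)],[np.round(np.linalg.norm(P[(i+1)%4]-P[i])*1e3) for i in range(4)])
print("bottle cap",onz(c,(180/1.5,111/1.5),.168)[:2],"base",onz(c,(262/1.5,125/1.5),.06)[:2])
for y in(-126,0,126):print(tray(155,y))
```

```text
A [0.5224 0.3449 0.052 ] [0.5223 0.3457] [np.float64(70.0), np.float64(-18.2), np.float64(-109.6), np.float64(162.1)] [np.float64(41.0), np.float64(40.0), np.float64(41.0), np.float64(41.0)]
B [0.4337 0.3833 0.052 ] [0.4347 0.3838] [np.float64(120.0), np.float64(28.8), np.float64(-60.6), np.float64(-152.6)] [np.float64(40.0), np.float64(38.0), np.float64(41.0), np.float64(38.0)]
bottle cap [0.4469 0.2767] base [0.4421 0.283 ]
[ 0.5585 -0.3748  0.017 ]
[ 0.6084 -0.2591  0.017 ]
[ 0.6582 -0.1434  0.017 ]
```

Housing A is at (0.522,0.345) with edges at -19°/71°. Housing B is at (0.434,0.3835) with edges at 29°/119°. I'll take C first because the hand orientation already suits it, hovering for one close look.

```bash
python3 -m inch '[{"hand":0,"slide":[-6,-2,-1],"yaw":-0.1},{"hand":0,"slide":[-14,-4.7,-2.5],"yaw":-0.14},{"hand":0,"slide":[-14,-4.7,-2.5],"yaw":-0.14},{"hand":0,"slide":[-14,-4.7,-2.5],"yaw":-0.14},{"hand":0,"slide":[-14,-4.7,-2.5],"yaw":-0.14},{"hand":0,"slide":[-14,-4.7,-2.5],"yaw":-0.14}]'
python3 - <<'E'
from h import *
print(sense()["joints"]);c,a=snap("wrist","w6");cv2.imwrite("pics/c7.png",cv2.resize(a[:280],None,fx=1.5,fy=1.5))
E
```

```text
time_s: 20.68
tcp_pos: [0.4013, 0.3132, 0.2563]
ee_rot: [[-0.99, 0.141, 0.0], [0.141, 0.99, 0.0], [-0.0, 0.0, -1.0]]
wrist_force: [0.1, 1.2, -1.3]
gripper_width: 0.998
[  56.2712   12.5382  -18.733     0.0085  -58.6978 -154.3782]
```

View pics/c7.png

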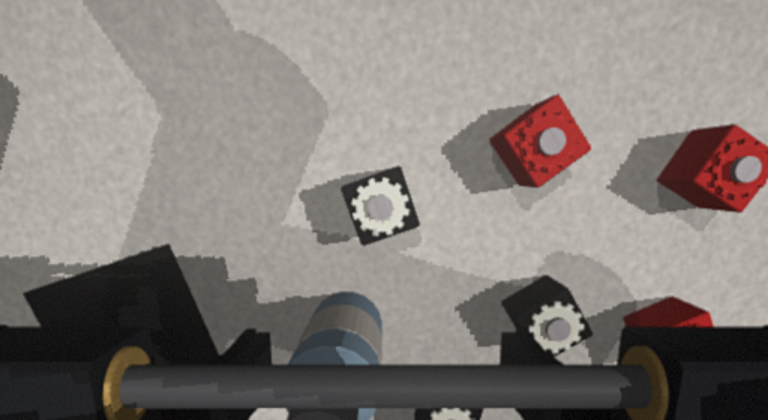

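C's stub is at (252.7,138), with top-face corners (342,188), (402,167), (420,226) and (362,245) in 1.5x display pixels.

Run:
```python
from h import *
c=load("w6")
for n,s,cs in [("C",(379,207),[(342,188),(402,167),(420,226),(362,245)])]:
    P=np.array([onz(c,np.array(u)/1.5,.044) for u in cs]);print(n,onz(c,np.array(s)/1.5,.052),P.mean(0)[:2],[np.round(np.degrees(np.arctan2(*(P[(i+1)%4]-P[i])[1::-1])),1) for i in range(4)],[np.round(np.linalg.norm(P[(i+1)%4]-P[i])*1e3) for i in range(4)])
print("B stub",onz(c,np.array((557,329))/1.5,.052))
```

```text
C [0.3551 0.3162 0.052 ] [0.3559 0.3176] [np.float64(100.6), np.float64(9.9), np.float64(-79.9), np.float64(-169.6)] [np.float64(41.0), np.float64(40.0), np.float64(41.0), np.float64(39.0)]
B stub [0.4542 0.4252 0.052 ]
```

The close view puts C at (0.3555,0.317) with edges at 10°. B now reads (0.454,0.425), so it seems to have been knocked aside. I'll look at it again after C.

```bash
python3 -m inch '[{"hand":0,"slide":[-4.6,0.4,0],"yaw":0.15},{"hand":0,"slide":[-4.6,0.4,-2],"yaw":0.32},{"hand":0,"slide":[-4.6,0.4,-8],"yaw":0.32},{"hand":0,"slide":[-4.6,0.4,-13],"yaw":0.32},{"hand":0,"slide":[-4.6,0.4,-16.7],"yaw":0.32},{"hand":0,"slide":[-4.6,0.4,-16.7],"yaw":0.32},{"hand":1,"slide":[-4.6,0.4,-16.7],"yaw":0.32},{"hand":1,"slide":[-4.6,0.4,-16.7],"yaw":0.32},{"hand":1,"slide":[-4.6,0.4,-16.7],"yaw":0.32},{"hand":1,"slide":[-4.6,0.4,-16.7],"yaw":0.32}]'
python3 -m inch '[{"hand":1,"slide":[0,0,2],"yaw":0},{"hand":1,"slide":[0,0,6],"yaw":0},{"hand":1,"slide":[0,0,12],"yaw":0},{"hand":1,"slide":[0,0,18],"yaw":0},{"hand":1,"slide":[0,0,18],"yaw":0}]'
```

```text
time_s: 21.98
tcp_pos: [0.3545, 0.3174, 0.09]
ee_rot: [[-0.984, -0.179, 0.001], [-0.179, 0.984, 0.002], [-0.001, 0.001, -1.0]]
wrist_force: [0.1, -0.5, 0.4]
gripper_width: 0.631
time_s: 22.6
tcp_pos: [0.3556, 0.3189, 0.2748]
ee_rot: [[-0.984, -0.18, 0.007], [-0.18, 0.984, 0.011], [-0.009, 0.009, -1.0]]
wrist_force: [-0.0, -0.8, -0.1]
gripper_width: 0.057
```

The fingers were still closing when I lifted, because they need more time from fully open. I'll go back to the look pose.

```bash
python3 -m inch '[{"hand":0.3,"slide":[6,0.2,-1],"yaw":0},{"hand":0.3,"slide":[6,0.2,-1],"yaw":0},{"hand":0.3,"slide":[6,0.2,-1],"yaw":0},{"hand":0.3,"slide":[6,0.2,-1],"yaw":0},{"hand":0.3,"slide":[6,0.2,-1],"yaw":0},{"hand":0.3,"slide":[6,0.2,-1],"yaw":0}]'
python3 - <<'E'
from h import *
c,a=snap("wrist","w7");cv2.imwrite("pics/c8.png",cv2.resize(a[:300],None,fx=1.5,fy=1.5))
E
```

```text
time_s: 23.35
tcp_pos: [0.4139, 0.3192, 0.2596]
ee_rot: [[-0.984, -0.18, 0.0], [-0.18, 0.984, 0.001], [-0.0, 0.0, -1.0]]
wrist_force: [0.3, 0.1, 0.6]
gripper_width: 0.646
```

View pics/c8.png

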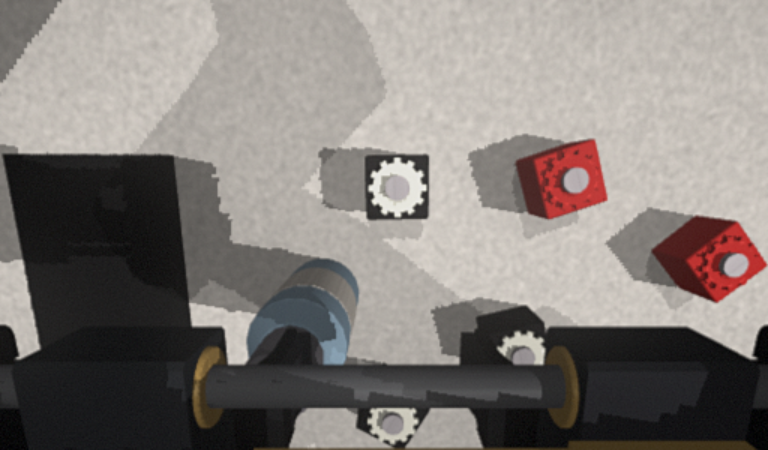

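C looks undisturbed, with corners (366,155) to (428,219). The second gear at (522,356) is B, and A is at (392,423). To save views, I'll write a silhouette fit for housings and check it on C, A and B.

```bash
cat >> h.py <<'E'
from scipy.optimize import minimize
def fit(c,im,x0,y0,yaws=range(0,90,15),rad=.06):
    "silhouette fit of a black housing: returns IoU,x,y,yaw(deg)"
    dark=(im.max(2)<75).astype(np.uint8)
    cs,_=cv2.findContours(dark,cv2.RETR_EXTERNAL,cv2.CHAIN_APPROX_NONE)
    m=np.zeros_like(dark);cv2.drawContours(m,cs,-1,1,-1)
    roi=np.zeros_like(dark);ctr=proj(c,[[x0,y0,.022]])[0]
    r=np.linalg.norm(proj(c,[[x0+rad,y0,.022]])[0]-ctr);cv2.circle(roi,(int(ctr[0]),int(ctr[1])),int(r),1,-1)
    m=m&roi
    def sil(q):
        t=np.radians(q[2]);R=np.array([[np.cos(t),-np.sin(t)],[np.sin(t),np.cos(t)]])
        P=np.array([[a,b] for a in(-.021,.021) for b in(-.021,.021)])@R.T+np.array(q[:2])/1e3
        X=np.vstack([np.c_[P,np.zeros(4)],np.c_[P,np.full(4,.044)]])
        h=cv2.convexHull(np.float32(proj(c,X)));o=np.zeros_like(dark)
        cv2.fillConvexPoly(o,np.int32(np.round(h*16)),1,shift=4);return o
    f=lambda q:-(sil(q)&m).sum()/max(1,(sil(q)|m).sum())
    best=min((minimize(f,[x0*1e3,y0*1e3,y],method="Nelder-Mead",options=dict(initial_simplex=[[x0*1e3,y0*1e3,y],[x0*1e3+12,y0*1e3,y],[x0*1e3,y0*1e3+12,y],[x0*1e3,y0*1e3,y+12]],maxiter=150)) for y in yaws),key=lambda r:r.fun)
    return np.round([-best.fun,best.x[0]/1e3,best.x[1]/1e3,best.x[2]%90],4)
E
python3 - <<'E'
from h import *
for f in("w5","w6","w7"):
    c=load(f);im=cv2.imread(f"pics/{f}.png");print(f)
    for n,x,y in [("A",.5223,.3453),("B",.4342,.3835),("B'",.454,.425),("C",.3555,.317)]:
        u=proj(c,[[x,y,.03]])[0];print(n,u.round(),fit(c,im,x,y,rad=.045))
c=load("w7");print("B",onz(c,(522/1.5,356/1.5),.052),"A",onz(c,(392/1.5,423/1.5),.052))
P=np.array([onz(c,np.array(u)/1.5,.044) for u in [(366,155),(428,155),(428,219),(366,219)]]);print(P.mean(0))
E
```

```text
w5
A [241. 161.] [-0.      0.5876  0.3666 47.3333]
B [277.  78.] [-0.      0.3951  0.4311 68.6667]
B' [315.  98.] [-0.     0.462  0.433  8.   ]
C [211.  -6.] [-0.      0.4315  0.349  42.    ]
w6
A [298. 277.] [-0.      0.6134  0.3831 67.3333]
B [325. 201.] [-0.      0.4462  0.3595 12.    ]
B' [364. 213.] [-0.      0.4562  0.5126 56.6667]
C [254. 137.] [-0.      0.3995  0.365  10.    ]
w7
A [262. 272.] [-0.      0.6134  0.3831 67.3333]
B [310. 207.] [-0.      0.4395  0.3568  6.6667]
B' [342. 230.] [-0.      0.4007  0.4583 21.3333]
C [264. 124.] [-0.      0.3888  0.3823 23.3333]
B [0.4535 0.425  0.052 ] A [0.5218 0.3445 0.052 ]
[0.3556 0.3171 0.044 ]h.py:42: RuntimeWarning: overflow encountered in scalar negative
  f=lambda q:-(sil(q)&m).sum()/max(1,(sil(q)|m).sum())
```

C is still at (0.3556,0.3171). I'll fix the fit's integer sign bug, then grasp C with more closing time.

```bash
sed -i 's/f=lambda q:-(sil(q)&m).sum()/f=lambda q:-float((sil(q)\&m).sum())/' h.py
python3 -m inch '[{"hand":0.3,"slide":[-5.8,-0.2,0],"yaw":0},{"hand":0.3,"slide":[-5.8,-0.2,-5],"yaw":0},{"hand":0.3,"slide":[-5.8,-0.2,-10],"yaw":0},{"hand":0.3,"slide":[-5.8,-0.2,-14.5],"yaw":0},{"hand":0.3,"slide":[-5.8,-0.2,-17],"yaw":0},{"hand":0.3,"slide":[-5.8,-0.2,-17],"yaw":0},{"hand":1,"slide":[-5.8,-0.2,-17],"yaw":0},{"hand":1,"slide":[-5.8,-0.2,-17],"yaw":0},{"hand":1,"slide":[-5.8,-0.2,-17],"yaw":0},{"hand":1,"slide":[-5.8,-0.2,-17],"yaw":0}]'
python3 -m inch '[{"hand":1,"slide":[0,0,0],"yaw":0},{"hand":1,"slide":[0,0,2],"yaw":0},{"hand":1,"slide":[0,0,7],"yaw":0},{"hand":1,"slide":[0,0,13],"yaw":0},{"hand":1,"slide":[0,0,18],"yaw":0},{"hand":1,"slide":[0,0,18],"yaw":0}]'
python3 - <<'E'
from h import *
for f in("w5","w6","w7"):
    c=load(f);im=cv2.imread(f"pics/{f}.png");print(f)
    for n,x,y in [("A",.5223,.3453),("B",.4342,.3835),("B'",.454,.425),("C",.3555,.317)]:
        print(n,fit(c,im,x,y,rad=.045))
E
```

```text
time_s: 24.65
tcp_pos: [0.3566, 0.3176, 0.0904]
ee_rot: [[-0.984, -0.179, 0.001], [-0.179, 0.984, 0.002], [-0.001, 0.001, -1.0]]
wrist_force: [-1.2, -0.1, 7.1]
gripper_width: 0.479
time_s: 25.4
tcp_pos: [0.3573, 0.3185, 0.2738]
ee_rot: [[-0.984, -0.179, 0.006], [-0.179, 0.984, 0.009], [-0.007, 0.008, -1.0]]
wrist_force: [0.1, -0.2, -1.6]
gripper_width: 0.481
w5
A [ 0.396   0.5231  0.3449 68.6526]
B [ 0.3574  0.4343  0.3828 29.5556]
B' [ 0.1136  0.4454  0.3895 17.1595]
C [ 0.7893  0.3539  0.3167 11.1691]
w6
A [ 0.6638  0.5215  0.3431 52.971 ]
B [ 0.3284  0.4425  0.4012 20.5923]
B' [0.485  0.4585 0.4175 9.2426]
C [ 0.326   0.3553  0.3163 11.0531]
w7
A [ 0.6556  0.5252  0.3418 57.581 ]
B [ 0.428   0.4479  0.402  21.4419]
B' [ 0.7253  0.4602  0.425  10.1035]
C [ 0.3039  0.3554  0.3163 10.1376]
```

C is gripped at 41.8 mm. Carrying it to the -126 bay.

```bash
python3 -m inch '[{"hand":1,"slide":[1,-3.5,0],"yaw":0.1},{"hand":1,"slide":[10.1,-34.6,0],"yaw":0.5},{"hand":1,"slide":[10.1,-34.6,0],"yaw":0.5},{"hand":1,"slide":[10.1,-34.6,0],"yaw":0.5},{"hand":1,"slide":[10.1,-34.6,0],"yaw":0.5},{"hand":1,"slide":[10.1,-34.6,0],"yaw":0.5},{"hand":1,"slide":[10.1,-34.6,0],"yaw":0.5},{"hand":1,"slide":[10.1,-34.6,0],"yaw":0.5}]'
python3 -m inch '[{"hand":1,"slide":[1,-3.5,0],"yaw":0.1},{"hand":1,"slide":[10.1,-34.6,0],"yaw":0.484},{"hand":1,"slide":[10.1,-34.6,0],"yaw":0.484},{"hand":1,"slide":[10.1,-34.6,0],"yaw":0.484},{"hand":1,"slide":[10.1,-34.6,0],"yaw":0.484},{"hand":1,"slide":[10.1,-34.6,0],"yaw":0.484},{"hand":1,"slide":[10.1,-34.6,-5],"yaw":0.484},{"hand":1,"slide":[10.1,-34.6,-10],"yaw":0.484},{"hand":1,"slide":[10.1,-34.6,-11],"yaw":0.484},{"hand":1,"slide":[10.1,-34.6,-11],"yaw":0.484}]'
python3 - <<'E'
from h import *
s=sense();g=s["tcp_pos"]+s["ee_rot"]@[0,0,.06];print(RT.T@(g-TO),s["joints"])
E
```

```text
time_s: 26.4
tcp_pos: [0.4567, -0.0305, 0.2678]
ee_rot: [[-0.78, -0.625, -0.003], [-0.625, 0.78, -0.0], [0.002, 0.002, -1.0]]
wrist_force: [-0.2, 1.1, -0.8]
gripper_width: 0.479
time_s: 27.65
tcp_pos: [0.559, -0.3741, 0.1595]
ee_rot: [[-0.394, -0.919, -0.001], [-0.919, 0.394, -0.0], [0.001, 0.0, -1.0]]
wrist_force: [0.4, -0.1, -0.1]
gripper_width: 0.476
[ 0.1551 -0.1252  0.0825] [-20.0336  32.795   -1.7689   0.0426 -55.456   -3.202 ]
```

```bash
python3 -m inch '[{"hand":1,"slide":[0,-0.1,-1.5],"yaw":0},{"hand":1,"slide":[0,-0.1,-3],"yaw":0},{"hand":1,"slide":[0,-0.1,-4.4],"yaw":0},{"hand":1,"slide":[0,-0.1,-5.1],"yaw":0},{"hand":1,"slide":[0,-0.1,-5.1],"yaw":0}]'
```

```text
time_s: 28.28
tcp_pos: [0.5585, -0.376, 0.1081]
ee_rot: [[-0.396, -0.918, 0.0], [-0.918, 0.396, -0.0], [0.0, -0.0, -1.0]]
wrist_force: [-0.4, -0.0, -1.4]
gripper_width: 0.482
```

```bash
python3 -m inch '[{"hand":0.4,"slide":[0,0,0],"yaw":0},{"hand":0.4,"slide":[0,0,0],"yaw":0},{"hand":0.4,"slide":[0,0,2],"yaw":0},{"hand":0.4,"slide":[0,0,7],"yaw":0},{"hand":0.3,"slide":[0,0,13],"yaw":0},{"hand":0.3,"slide":[0,0,17],"yaw":0}]'
python3 -m inch '[{"hand":0.3,"slide":[-0.3,5,0],"yaw":-0.1},{"hand":0.3,"slide":[-3,40.3,0],"yaw":-0.5},{"hand":0.3,"slide":[-3,40.3,0],"yaw":-0.5},{"hand":0.3,"slide":[-3,40.3,0],"yaw":-0.5},{"hand":0.3,"slide":[-3,40.3,0],"yaw":-0.5},{"hand":0.3,"slide":[-3,40.3,0],"yaw":-0.5},{"hand":0.3,"slide":[-3,40.3,0],"yaw":-0.5},{"hand":0.3,"slide":[-3,40.3,0],"yaw":-0.5}]'
python3 -m inch '[{"hand":0.3,"slide":[-0.3,5,0],"yaw":-0.1},{"hand":0.3,"slide":[-2.9,40.3,0],"yaw":-0.49},{"hand":0.3,"slide":[-2.9,40.3,0],"yaw":-0.49},{"hand":0.3,"slide":[-2.9,40.3,0],"yaw":-0.49},{"hand":0.3,"slide":[-2.9,40.3,0],"yaw":-0.49},{"hand":0.3,"slide":[-2.9,40.3,0],"yaw":-0.49},{"hand":0.3,"slide":[-2.9,40.3,0],"yaw":-0.49},{"hand":0.3,"slide":[-2.9,40.3,0],"yaw":-0.49},{"hand":0.3,"slide":[-2.9,40.3,0],"yaw":-0.49}]'
python3 - <<'E'
from h import *
import re
s=open("h.py").read();s=s.replace("cv2.drawContours(m,cs,-1,1,-1)\n","cv2.drawContours(m,cs,-1,1,-1);m=cv2.morphologyEx(m,cv2.MORPH_CLOSE,np.ones((13,13),np.uint8))\n");open("h.py","w").write(s)
E
python3 - <<'E'
from h import *
c,im=snap("wrist","w8")
cv2.imwrite("pics/c9.png",cv2.resize(im[:280],None,fx=1.5,fy=1.5))
for f in("w5","w8"):
    c=load(f);im=cv2.imread(f"pics/{f}.png")
    for x,y in((.454,.425),(.5223,.3453),(.4342,.3835)):print(f,fit(c,im,x,y,rad=.045))
E
```

```text
time_s: 29.02
tcp_pos: [0.5588, -0.3763, 0.2822]
ee_rot: [[-0.396, -0.918, 0.004], [-0.918, 0.396, -0.002], [0.0, -0.005, -1.0]]
wrist_force: [-0.1, -0.8, -0.5]
gripper_width: 0.688
time_s: 30.02
tcp_pos: [0.5281, 0.0299, 0.2788]
ee_rot: [[-0.785, -0.62, 0.001], [-0.62, 0.785, 0.001], [-0.001, -0.0, -1.0]]
wrist_force: [0.5, 0.3, 0.8]
gripper_width: 0.7
time_s: 31.15
tcp_pos: [0.4997, 0.4291, 0.2779]
ee_rot: [[-0.985, -0.172, -0.001], [-0.172, 0.985, -0.001], [0.001, -0.001, -1.0]]
wrist_force: [1.1, 0.6, 0.1]
gripper_width: 0.7
w5 [ 0.1526  0.4494  0.4003 49.428 ]
w5 [ 0.4665  0.5231  0.3451 68.4701]
w5 [ 0.4403  0.4344  0.3834 27.5179]
w8 [ 0.4078  0.4545  0.4258 25.8766]
w8 [ 0.5079  0.5223  0.3455 68.7259]
w8 [ 0.1521  0.4522  0.42   55.4856]
```

View pics/c9.png

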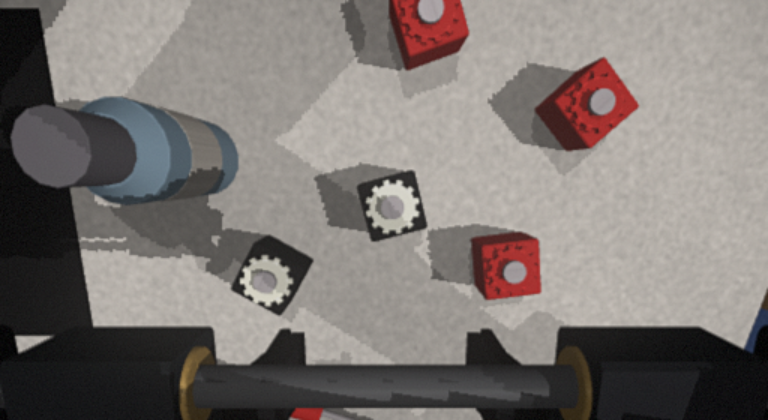

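B's stub is at (392,207) and its edges are at about 24°, so its centre is about (0.4545,0.4257). Turning the jaw to 114°, grasping and lifting.

```bash
python3 -m inch '[{"hand":0.3,"slide":[-4.5,-0.3,-2],"yaw":0.15},{"hand":0.3,"slide":[-4.5,-0.3,-7],"yaw":0.24},{"hand":0.3,"slide":[-4.5,-0.3,-12],"yaw":0.24},{"hand":0.3,"slide":[-4.5,-0.3,-16.5],"yaw":0.24},{"hand":0.3,"slide":[-4.5,-0.3,-18.8],"yaw":0.24},{"hand":0.3,"slide":[-4.5,-0.3,-18.8],"yaw":0.24},{"hand":1,"slide":[-4.5,-0.3,-18.8],"yaw":0.24},{"hand":1,"slide":[-4.5,-0.3,-18.8],"yaw":0.24},{"hand":1,"slide":[-4.5,-0.3,-18.8],"yaw":0.24},{"hand":1,"slide":[-4.5,-0.3,-18.8],"yaw":0.24}]'
python3 -m inch '[{"hand":1,"slide":[0,0,0],"yaw":0},{"hand":1,"slide":[0,0,2],"yaw":0},{"hand":1,"slide":[0,0,7],"yaw":0},{"hand":1,"slide":[0,0,13],"yaw":0},{"hand":1,"slide":[0,0,18],"yaw":0},{"hand":1,"slide":[0,0,18],"yaw":0}]'
```

```text
time_s: 32.45
tcp_pos: [0.4548, 0.4275, 0.0918]
ee_rot: [[-0.915, -0.402, 0.001], [-0.402, 0.915, 0.001], [-0.002, 0.001, -1.0]]
wrist_force: [-0.3, -1.2, 6.1]
gripper_width: 0.477
time_s: 33.2
tcp_pos: [0.4553, 0.4286, 0.2757]
ee_rot: [[-0.915, -0.403, 0.006], [-0.403, 0.915, 0.009], [-0.009, 0.005, -1.0]]
wrist_force: [0.8, -0.3, -2.3]
gripper_width: 0.48
```

```bash
python3 -m inch '[{"hand":1,"slide":[0.8,-3.5,0],"yaw":0.05},{"hand":1,"slide":[7.7,-34.4,0],"yaw":0.37},{"hand":1,"slide":[7.7,-34.4,0],"yaw":0.37},{"hand":1,"slide":[7.7,-34.4,0],"yaw":0.37},{"hand":1,"slide":[7.7,-34.4,0],"yaw":0.37},{"hand":1,"slide":[7.7,-34.4,0],"yaw":0.37},{"hand":1,"slide":[7.7,-34.4,0],"yaw":0.37},{"hand":1,"slide":[7.7,-34.4,0],"yaw":0.37}]'
python3 -m inch '[{"hand":1,"slide":[0.8,-3.5,0],"yaw":0.05},{"hand":1,"slide":[7.7,-34.3,0],"yaw":0.38},{"hand":1,"slide":[7.7,-34.3,0],"yaw":0.38},{"hand":1,"slide":[7.7,-34.3,0],"yaw":0.38},{"hand":1,"slide":[7.7,-34.3,0],"yaw":0.38},{"hand":1,"slide":[7.7,-34.3,0],"yaw":0.38},{"hand":1,"slide":[7.7,-34.3,-5],"yaw":0.38},{"hand":1,"slide":[7.7,-34.3,-10],"yaw":0.38},{"hand":1,"slide":[7.7,-34.3,-11],"yaw":0.38},{"hand":1,"slide":[7.7,-34.3,-11],"yaw":0.38}]'
python3 - <<'E'
from h import *
s=sense();g=s["tcp_pos"]+s["ee_rot"]@[0,0,.06];print(RT.T@(g-TO),s["joints"])
c,im=snap("wrist","w9")
# check C in its bay numerically: dark fit about floor 17mm
E
```

```text
time_s: 34.2
tcp_pos: [0.531, 0.0828, 0.2692]
ee_rot: [[-0.709, -0.705, -0.002], [-0.705, 0.709, -0.0], [0.001, 0.001, -1.0]]
wrist_force: [0.5, -0.3, -0.5]
gripper_width: 0.479
time_s: 35.45
tcp_pos: [0.6093, -0.2588, 0.1605]
ee_rot: [[-0.394, -0.919, -0.0], [-0.919, 0.394, -0.001], [0.001, -0.0, -1.0]]
wrist_force: [0.6, 0.2, -0.4]
gripper_width: 0.483
[0.1557 0.0006 0.0835] [ -9.0295  31.8197  -3.4292   0.0476 -54.7554 -14.1746]
```

```bash
python3 -m inch '[{"hand":1,"slide":[0,0,-1.5],"yaw":0},{"hand":1,"slide":[0,0,-3],"yaw":0},{"hand":1,"slide":[0,0,-4.4],"yaw":0},{"hand":1,"slide":[0,0,-5.1],"yaw":0},{"hand":1,"slide":[0,0,-5.1],"yaw":0}]'
python3 -m inch '[{"hand":0.4,"slide":[0,0,0],"yaw":0},{"hand":0.4,"slide":[0,0,0],"yaw":0},{"hand":0.4,"slide":[0,0,2],"yaw":0},{"hand":0.4,"slide":[0,0,7],"yaw":0},{"hand":0.3,"slide":[0,0,13],"yaw":0},{"hand":0.3,"slide":[0,0,17],"yaw":0},{"hand":0.3,"slide":[0,0,17],"yaw":0.5},{"hand":0.3,"slide":[0,0,17],"yaw":0.5},{"hand":0.3,"slide":[0,0,17],"yaw":0.5}]'
python3 -m inch '[{"hand":0.3,"slide":[-2,10,0],"yaw":0.1},{"hand":0.3,"slide":[-5,28,0],"yaw":1.3},{"hand":0.3,"slide":[-5,28,0],"yaw":1.3},{"hand":0.3,"slide":[-5,28,0],"yaw":1.3},{"hand":0.3,"slide":[-5,28,0],"yaw":1.3},{"hand":0.3,"slide":[-5,28,0],"yaw":1.3},{"hand":0.3,"slide":[-5,28,0],"yaw":1.3},{"hand":0.3,"slide":[-5,28,0],"yaw":1.3},{"hand":0.3,"slide":[-5,28,0],"yaw":1.3}]'
python3 -m inch '[{"hand":0.3,"slide":[-2,10,0],"yaw":0.1},{"hand":0.3,"slide":[-5,28,0],"yaw":1.4},{"hand":0.3,"slide":[-5,28,0],"yaw":1.4},{"hand":0.3,"slide":[-5,28,0],"yaw":1.4},{"hand":0.3,"slide":[-5,28,0],"yaw":1.4},{"hand":0.3,"slide":[-5,28,0],"yaw":1.4},{"hand":0.3,"slide":[-5,28,0],"yaw":1.4},{"hand":0.3,"slide":[-5,28,0],"yaw":1.4},{"hand":0.3,"slide":[-5,28,0],"yaw":1.4},{"hand":0.3,"slide":[-5,28,0],"yaw":1.4}]'
python3 - <<'E'
from h import *
print(sense()["joints"]);c,im=snap("wrist","w10");print(fit(c,im,.5223,.345,rad=.045),proj(c,[[.5223,.345,.044]]))
E
```

```text
time_s: 36.12
tcp_pos: [0.6085, -0.26, 0.109]
ee_rot: [[-0.396, -0.918, 0.0], [-0.918, 0.396, -0.0], [0.0, -0.0, -1.0]]
wrist_force: [-0.0, 0.1, -0.5]
gripper_width: 0.481
time_s: 37.25
tcp_pos: [0.6082, -0.2599, 0.2795]
ee_rot: [[0.097, -0.995, 0.0], [-0.995, -0.097, 0.0], [-0.0, -0.0, -1.0]]
wrist_force: [-0.0, -0.3, 0.7]
gripper_width: 0.697
time_s: 38.38
tcp_pos: [0.5582, 0.0201, 0.2794]
ee_rot: [[0.984, -0.178, 0.0], [-0.178, -0.984, 0.0], [0.0, -0.0, -1.0]]
wrist_force: [0.1, -0.7, -0.2]
gripper_width: 0.702
time_s: 39.62
tcp_pos: [0.5083, 0.3, 0.2793]
ee_rot: [[0.345, 0.939, 0.0], [0.939, -0.345, 0.0], [0.0, 0.0, -1.0]]
wrist_force: [0.5, -0.3, 0.4]
gripper_width: 0.701
[ 46.2571  19.2055  -5.7567  -0.0001 -65.0318 113.5856]
[ 0.9406  0.5236  0.344  69.0256] [[254.8704 134.8896]]
```

The A fit is now good (IoU 0.94): centre (0.5236,0.344), yaw 69°. Grasping.

```bash
python3 -m inch '[{"hand":0.3,"slide":[1.5,4.4,0],"yaw":-0.01},{"hand":0.3,"slide":[1.5,4.4,-6],"yaw":-0.01},{"hand":0.3,"slide":[1.5,4.4,-12],"yaw":-0.01},{"hand":0.3,"slide":[1.5,4.4,-16.5],"yaw":-0.01},{"hand":0.3,"slide":[1.5,4.4,-18.9],"yaw":-0.01},{"hand":0.3,"slide":[1.5,4.4,-18.9],"yaw":-0.01},{"hand":1,"slide":[1.5,4.4,-18.9],"yaw":-0.01},{"hand":1,"slide":[1.5,4.4,-18.9],"yaw":-0.01},{"hand":1,"slide":[1.5,4.4,-18.9],"yaw":-0.01},{"hand":1,"slide":[1.5,4.4,-18.9],"yaw":-0.01}]'
python3 -m inch '[{"hand":1,"slide":[0,0,0],"yaw":0},{"hand":1,"slide":[0,0,2],"yaw":0},{"hand":1,"slide":[0,0,7],"yaw":0},{"hand":1,"slide":[0,0,13],"yaw":0},{"hand":1,"slide":[0,0,18],"yaw":0},{"hand":1,"slide":[0,0,18],"yaw":0}]'
```

```text
time_s: 40.92
tcp_pos: [0.5238, 0.3446, 0.0918]
ee_rot: [[0.351, 0.936, 0.002], [0.936, -0.351, 0.002], [0.002, 0.001, -1.0]]
wrist_force: [-0.7, 0.4, 5.7]
gripper_width: 0.481
time_s: 41.68
tcp_pos: [0.5246, 0.3452, 0.2755]
ee_rot: [[0.351, 0.936, 0.008], [0.936, -0.351, 0.007], [0.009, 0.005, -1.0]]
wrist_force: [-0.1, -0.4, -1.2]
gripper_width: 0.483
```

```bash
python3 -m inch '[{"hand":1,"slide":[1,-3.6,0],"yaw":-0.02},{"hand":1,"slide":[13.4,-48.8,0],"yaw":-0.048},{"hand":1,"slide":[13.4,-48.8,0],"yaw":-0.048},{"hand":1,"slide":[13.4,-48.8,0],"yaw":-0.048},{"hand":1,"slide":[13.4,-48.8,0],"yaw":-0.048},{"hand":1,"slide":[13.4,-48.8,0],"yaw":-0.048},{"hand":1,"slide":[13.4,-48.8,0],"yaw":-0.048},{"hand":1,"slide":[13.4,-48.8,0],"yaw":-0.048},{"hand":1,"slide":[13.4,-48.8,0],"yaw":-0.048},{"hand":1,"slide":[13.4,-48.8,0],"yaw":-0.048}]'
python3 -m inch '[{"hand":1,"slide":[0,0,-5],"yaw":0},{"hand":1,"slide":[0,0,-10],"yaw":0},{"hand":1,"slide":[0,0,-11],"yaw":0},{"hand":1,"slide":[0,0,-11],"yaw":0}]'
python3 - <<'E'
from h import *
s=sense();g=s["tcp_pos"]+s["ee_rot"]@[0,0,.06];print(RT.T@(g-TO),s["joints"])
E
```

```text
time_s: 42.92
tcp_pos: [0.6567, -0.1463, 0.2674]
ee_rot: [[0.399, 0.917, -0.004], [0.917, -0.399, 0.001], [-0.001, -0.004, -1.0]]
wrist_force: [0.3, 0.5, -1.3]
gripper_width: 0.481
time_s: 43.42
tcp_pos: [0.6576, -0.1433, 0.1603]
ee_rot: [[0.394, 0.919, -0.001], [0.919, -0.394, -0.001], [-0.001, -0.0, -1.0]]
wrist_force: [0.6, -0.9, -1.2]
gripper_width: 0.479
[0.1544 0.1258 0.0833] [  1.4533  32.7902  -1.6461   0.0365 -55.5997 155.3007]
```

```bash
python3 -m inch '[{"hand":1,"slide":[0,0,-1.5],"yaw":0},{"hand":1,"slide":[0,0,-3],"yaw":0},{"hand":1,"slide":[0,0,-4.4],"yaw":0},{"hand":1,"slide":[0,0,-5.1],"yaw":0},{"hand":1,"slide":[0,0,-5.1],"yaw":0},{"hand":0.4,"slide":[0,0,-5.1],"yaw":0},{"hand":0.4,"slide":[0,0,-5.1],"yaw":0}]'
python3 -m inch '[{"hand":0.4,"slide":[0,0,2],"yaw":0},{"hand":0.4,"slide":[0,0,7],"yaw":0},{"hand":0.4,"slide":[0,0,13],"yaw":0},{"hand":0.4,"slide":[0,0,19],"yaw":0}]'
python3 -m inch '[{"hand":0.4,"slide":[-1,4,0],"yaw":0},{"hand":0.4,"slide":[-20,38,2],"yaw":0},{"hand":0.4,"slide":[-20,38,2],"yaw":0},{"hand":0.4,"slide":[-20,38,2],"yaw":0},{"hand":0.4,"slide":[-20,38,2],"yaw":0},{"hand":0.4,"slide":[-20,38,2],"yaw":0},{"hand":0.4,"slide":[-20,38,2],"yaw":0},{"hand":0.4,"slide":[-20,38,2],"yaw":0},{"hand":0.4,"slide":[-20,38,2],"yaw":0}]'
python3 - <<'E'
from h import *
c,a=snap("wrist","w11");t,b=snap("top","t11")
im=cv2.resize(b[70:250,300:480],None,fx=3.2,fy=3.2,interpolation=cv2.INTER_CUBIC)[:,:560]
p=lambda x,y,z:np.int32((proj(t,tray(x,y,z))[0]-[300,70]+.5)*3.2)
for y in(-126,0,126):
    q=np.array([p(155+i,y+j,44) for i,j in((-21,-21),(21,-21),(21,21),(-21,21))]);cv2.polylines(im,[q],True,(0,255,0),1)
w=cv2.resize(a,(240,180));o=np.zeros((576,800,3),np.uint8);o[:,:560]=im;o[:180,560:]=w
cv2.imwrite("pics/c12.png",o)
E
```

```text
time_s: 44.3
tcp_pos: [0.6575, -0.1439, 0.1095]
ee_rot: [[0.395, 0.918, 0.001], [0.918, -0.395, -0.0], [0.0, 0.001, -1.0]]
wrist_force: [0.7, 0.6, 0.1]
gripper_width: 0.582
time_s: 44.8
tcp_pos: [0.6571, -0.1439, 0.3014]
ee_rot: [[0.395, 0.919, 0.0], [0.919, -0.395, -0.0], [0.0, 0.0, -1.0]]
wrist_force: [0.7, -0.1, 0.1]
gripper_width: 0.598
time_s: 45.92
tcp_pos: [0.457, 0.2366, 0.3196]
ee_rot: [[0.394, 0.919, 0.0], [0.919, -0.394, 0.0], [0.0, 0.0, -1.0]]
wrist_force: [0.2, -0.5, 0.4]
gripper_width: 0.597
```

View pics/c12.png

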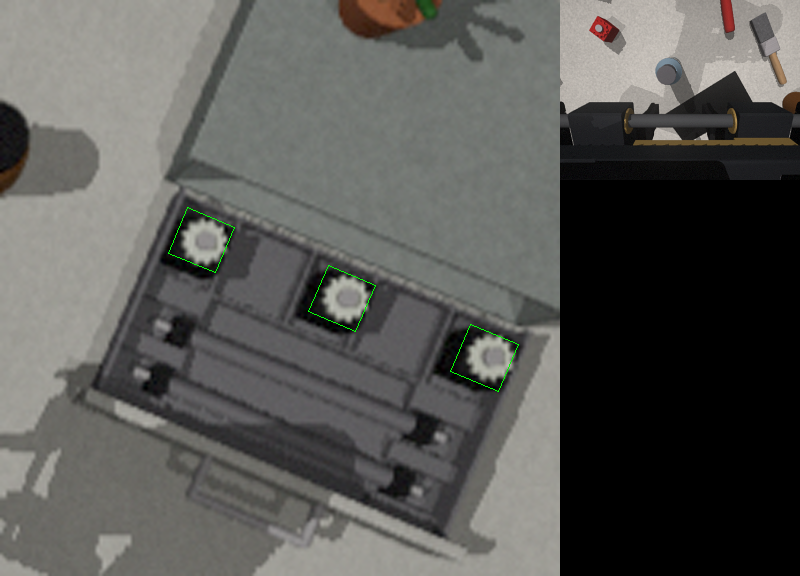

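All three housings stand in their bays and both rollers lie in their slots. The top overlay matches, and the wrist view shows the cap near (230,154). I'll locate the cap with Hough circles.

Run:
```python
from h import *
c=load("w11");im=cv2.imread("pics/w11.png");g=cv2.cvtColor(im,cv2.COLOR_BGR2GRAY)
u=proj(c,[[.4467,.2765,.168],[.4637,.2765,.168]]);print(u)
x,y=u[0].astype(int);R=g[y-50:y+50,x-60:x+60]
for r0,r1,z in((17,24,.168),(28,45,.118)):
    h=cv2.HoughCircles(cv2.resize(R,None,fx=3,fy=3,interpolation=cv2.INTER_CUBIC),cv2.HOUGH_GRADIENT,1,200,param1=80,param2=12,minRadius=r0*3,maxRadius=r1*3)
    q=h[0][0]/3+[x-60,y-50,0];print(q,onz(c,q[:2],z))
b=cv2.inRange(im.astype(int)[:,:,0]-im[:,:,2].astype(int),18,90)
n,l,st,ce=cv2.connectedComponentsWithStats(b);i=1+st[1:,4].argmax();print(st[i],ce[i])
cv2.imwrite("pics/cap.png",cv2.resize(im[y-60:y+60,x-80:x+80],None,fx=4,fy=4,interpolation=cv2.INTER_CUBIC))
print(tray(155,63),tray(155,-63))
```

```text
[[225.9976 159.8886]
 [245.3376 151.5436]]
[225.8333 160.5     20.8   ] [0.4464 0.2761 0.168 ]
[232.1667 151.5     28.9333] [0.448  0.2769 0.118 ]
[204 124  56  41 863] [233.7497 137.7659]
[ 0.6333 -0.2012  0.017 ] [ 0.5834 -0.317   0.017 ]
```

The cap is at (0.4465,0.2763), and its radius matches a height of 0.168. Grasping it and lifting gently.

```bash
python3 -m inch '[{"hand":0.4,"slide":[-1,4,0],"yaw":0},{"hand":0.4,"slide":[-1,4,-4],"yaw":0},{"hand":0.4,"slide":[-1,4,-8],"yaw":0},{"hand":0.4,"slide":[-1,4,-11.6],"yaw":0},{"hand":0.4,"slide":[-1,4,-11.6],"yaw":0},{"hand":1,"slide":[-1,4,-11.6],"yaw":0},{"hand":1,"slide":[-1,4,-11.6],"yaw":0},{"hand":1,"slide":[-1,4,-11.6],"yaw":0},{"hand":1,"slide":[-1,4,-11.6],"yaw":0},{"hand":1,"slide":[-1,4,-11.6],"yaw":0}]'
python3 -m inch '[{"hand":1,"slide":[0,0,0],"yaw":0},{"hand":1,"slide":[0,0,1],"yaw":0},{"hand":1,"slide":[0,0,3],"yaw":0},{"hand":1,"slide":[0,0,6],"yaw":0},{"hand":1,"slide":[0,0,9],"yaw":0},{"hand":1,"slide":[0,0,12],"yaw":0},{"hand":1,"slide":[0,0,12],"yaw":0}]'
```

```text
time_s: 47.28
tcp_pos: [0.4478, 0.2767, 0.2047]
ee_rot: [[0.395, 0.919, 0.002], [0.919, -0.395, 0.002], [0.002, 0.001, -1.0]]
wrist_force: [-1.0, -0.3, 5.3]
gripper_width: 0.385
time_s: 48.15
tcp_pos: [0.4477, 0.2766, 0.3251]
ee_rot: [[0.395, 0.919, 0.003], [0.918, -0.395, 0.004], [0.005, 0.001, -1.0]]
wrist_force: [0.3, -0.7, -2.6]
gripper_width: 0.384
```

```bash
python3 -m inch '[{"hand":1,"slide":[0.8,-2,0],"yaw":0},{"hand":1,"slide":[2.3,-6,0],"yaw":0},{"hand":1,"slide":[4.3,-11,0],"yaw":0},{"hand":1,"slide":[6.6,-17,0],"yaw":0},{"hand":1,"slide":[9,-23,0],"yaw":0},{"hand":1,"slide":[11.3,-29,0],"yaw":0},{"hand":1,"slide":[13.6,-35,0],"yaw":0},{"hand":1,"slide":[15.9,-41,0],"yaw":0},{"hand":1,"slide":[17.6,-45.3,0],"yaw":0},{"hand":1,"slide":[18.5,-47.8,0],"yaw":0}]'
python3 -m inch '[{"hand":1,"slide":[0,0,0],"yaw":0},{"hand":1,"slide":[0,0,-2],"yaw":0},{"hand":1,"slide":[0,0,-4],"yaw":0},{"hand":1,"slide":[0,0,-6],"yaw":0},{"hand":1,"slide":[0,0,-6],"yaw":0}]'
python3 - <<'E'
from h import *
s=sense();g=s["tcp_pos"]+s["ee_rot"]@[0,0,.15];print(RT.T@(g-TO),s["joints"])
E
```

```text
time_s: 49.4
tcp_pos: [0.6321, -0.2045, 0.3194]
ee_rot: [[0.398, 0.917, -0.005], [0.917, -0.398, 0.001], [-0.001, -0.006, -1.0]]
wrist_force: [-0.5, 1.0, -3.0]
gripper_width: 0.384
time_s: 50.02
tcp_pos: [0.6307, -0.2006, 0.2598]
ee_rot: [[0.395, 0.919, -0.007], [0.919, -0.395, 0.002], [-0.001, -0.007, -1.0]]
wrist_force: [-0.9, 0.7, -2.5]
gripper_width: 0.383
[0.1512 0.0624 0.0928] [ -3.6964  27.0354   3.7094  -0.0828 -67.0933 160.4693]
```

```bash
python3 -m inch '[{"hand":1,"slide":[0.2,-0.1,-0.8],"yaw":0},{"hand":1,"slide":[0.2,-0.1,-1.8],"yaw":0},{"hand":1,"slide":[0.2,-0.1,-2.8],"yaw":0},{"hand":1,"slide":[0.2,-0.1,-3.5],"yaw":0},{"hand":1,"slide":[0.2,-0.1,-3.8],"yaw":0},{"hand":1,"slide":[0.2,-0.1,-3.8],"yaw":0}]'
python3 - <<'E'
from h import *
s=sense();g=s["tcp_pos"]+s["ee_rot"]@[0,0,.2];print(RT.T@(g-TO),s["joints"])
E
```

```text
time_s: 50.78
tcp_pos: [0.6343, -0.2029, 0.2251]
ee_rot: [[0.395, 0.918, -0.0], [0.918, -0.395, -0.0], [-0.0, -0.0, -1.0]]
wrist_force: [0.8, -0.1, -2.5]
gripper_width: 0.386
[0.1566 0.0618 0.0081] [ -3.8562  28.7827   1.4196   0.0065 -62.6498 160.5575]
```

Still hanging about 3 mm up (force -2.5 N). Lowering the last few mm, then releasing and clearing.

```bash
python3 -m inch '[{"hand":1,"slide":[0,0.1,-0.2],"yaw":0},{"hand":1,"slide":[0,0.1,-0.35],"yaw":0},{"hand":1,"slide":[0,0.1,-0.35],"yaw":0}]'
python3 -m inch '[{"hand":0.4,"slide":[0,0,0],"yaw":0},{"hand":0.4,"slide":[0,0,0],"yaw":0},{"hand":0.4,"slide":[0,0,0],"yaw":0},{"hand":0.4,"slide":[0,0,2],"yaw":0},{"hand":0.4,"slide":[0,0,5],"yaw":0},{"hand":0.4,"slide":[0,0,10],"yaw":0},{"hand":0.4,"slide":[0,0,10],"yaw":0}]'
python3 -m inch '[{"hand":0.4,"slide":[-4,8,2],"yaw":0},{"hand":0.4,"slide":[-20,40,2],"yaw":0},{"hand":0.4,"slide":[-20,40,2],"yaw":0},{"hand":0.4,"slide":[-20,40,2],"yaw":0},{"hand":0.4,"slide":[-20,40,2],"yaw":0},{"hand":0.4,"slide":[-20,40,2],"yaw":0},{"hand":0.4,"slide":[-20,40,2],"yaw":0},{"hand":0.4,"slide":[-20,40,2],"yaw":0}]'
python3 - <<'E'
from h import *
t,b=snap("top","t12");s,d=snap("scene","s12")
def ov(im,c):
    p=lambda x,y,z:np.int32(proj(c,tray(x,y,z))[0]*4)
    im=cv2.resize(im,None,fx=4,fy=4,interpolation=cv2.INTER_CUBIC)
    q=np.array([p(155+17*np.cos(a),63+17*np.sin(a),168) for a in np.linspace(0,6.28,40)]);cv2.polylines(im,[q],True,(0,255,0),1)
    for y in(-126,0,126):
        q=np.array([p(155+i,y+j,44) for i,j in((-21,-21),(21,-21),(21,21),(-21,21))]);cv2.polylines(im,[q],True,(0,255,0),1)
    return im
A=cv2.resize(ov(b,t)[240:960,1200:1920],(440,440));B=cv2.resize(ov(d,s)[680:1500,280:1000],(360,410))
D=cv2.resize(b[100:280,90:310],(360,190))[:190];o=np.zeros((600,800,3),np.uint8);o[:440,:440]=A;o[:410,440:]=B;o[410:,440:]=D
cv2.imwrite("pics/c13.png",o)
E
```

```text
time_s: 51.15
tcp_pos: [0.6344, -0.2019, 0.2219]
ee_rot: [[0.395, 0.918, 0.0], [0.918, -0.395, -0.0], [0.0, 0.0, -1.0]]
wrist_force: [0.2, 0.6, -2.2]
gripper_width: 0.385
time_s: 52.02
tcp_pos: [0.6359, -0.2025, 0.3277]
ee_rot: [[0.395, 0.919, 0.011], [0.919, -0.395, -0.003], [0.002, 0.011, -1.0]]
wrist_force: [-0.8, -0.0, -0.9]
gripper_width: 0.594
time_s: 53.02
tcp_pos: [0.4327, 0.2006, 0.3416]
ee_rot: [[0.391, 0.92, -0.0], [0.92, -0.391, 0.0], [0.0, -0.0, -1.0]]
wrist_force: [0.8, -0.3, -0.7]
gripper_width: 0.6
```

View pics/c13.png

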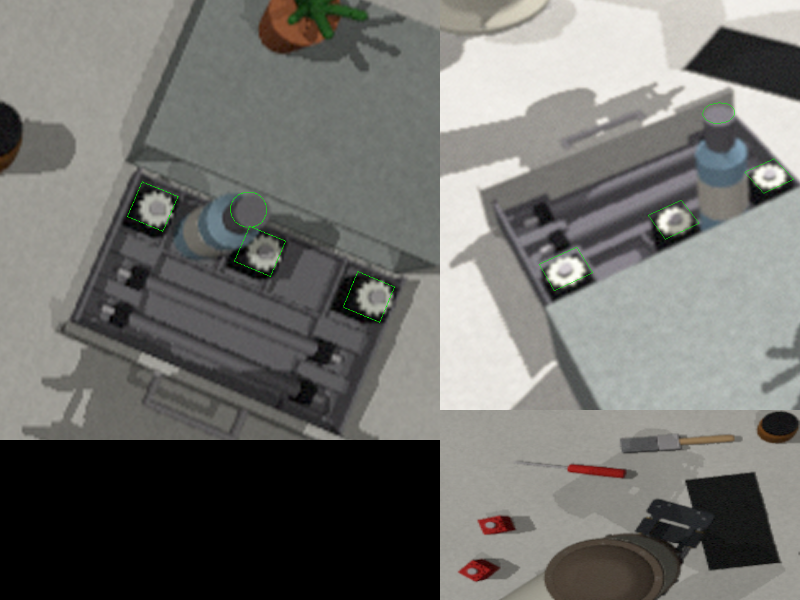

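The bottle is upright in the +63 bay with its cap on the predicted circle in both views. The housings and rollers are in place, the drawer is still out, and the bystanders look untouched. No second bottle is anywhere in view. Handing in.

```bash
python3 -m inch '[{"hand":0.4,"slide":[0,0,0],"yaw":0},{"hand":0.4,"slide":[0,0,0],"yaw":0}]'; python3 -c "from station import *;print(finish_job())"
```

```text
time_s: 53.38
tcp_pos: [0.4349, 0.197, 0.3415]
ee_rot: [[0.398, 0.918, -0.0], [0.918, -0.398, -0.0], [-0.001, -0.0, -1.0]]
wrist_force: [0.6, -0.0, 0.5]
gripper_width: 0.6
the job is handed in; nothing more can be done
None
```

The kit is loaded and handed in at about 53 s of the 210 s limit; hand-in gave no verdict. I pulled the drawer 190 mm to its stop and laid both rollers in their slots. Then I stood the three housings in the small bays and the one bottle present in the large bay at y +63.

- **Final check:** the last top and scene pictures, overlaid with the planned positions, agree to a few mm. They show both rollers in the slots, housings and bottle upright, the drawer still out, and the jar, brush and screwdriver where they were.
- **Failed grasp:** my first grip on one housing came up empty because I lifted before the fingers had closed. The housing had not moved, and the second try worked.
- **Knocked part:** another housing had been shifted about 47 mm along the table while the arm was elsewhere. I measured it again and placed it.
- **Disagreement:** the top camera read 3–4 mm off the wrist camera in y, so I worked from the wrist views.

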